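# Make up the weld kit: tee bracket under its keeper, square tube in its saddles

## Robot

A 6-joint arm with a two-finger parallel gripper is mounted at the origin on the work surface. World frame = base frame: x ahead of the robot, y to its left, z up, the work surface at z = 0. Lengths are in mm, angles in rad, forces in N, time in s.
With the tool pointing down it reaches from about 400 to 925 mm from the base axis. Payload 12.5 kg.
Tool frame: the origin (TCP) lies at the very end of the fingers, on their centre line; the grasp point (between the pads) lies behind it (env.grip_depth is the z of the grasp point in the tool frame, in mm); z points along the fingers, y is the line along which they close (so a half turn about z gives the same grasp; the last joint's range is limited). The gripper opens to 95 mm and grips with 3 to 60 N. Pads are 20 mm wide; open, the fingers measure 119 mm over their backs; the gripper's body (75 mm by 180 mm) begins 59 mm behind the grasp point.
Start: joints at [-0.106, 0.491, 1.559, -0, 1.092, -0.106], TCP at [625.017, 0.021, 214.661] pointing down, gripper open.
Joint ranges: [-3.1, 3.1], [-0.84, 2.19], [0.05, 2.79], [-1.13, 4.28], [0.06, 2.93], [-2.69, 2.69]. Speed limits (rad/s): [2.22, 2.22, 2.79, 3.14, 3.14, 3.14].

## Interface

Orientations are given as [roll, pitch, yaw] about the fixed x, y, z axes, in that order (R = Rz(yaw) Ry(pitch) Rx(roll)).
In Python, from cell import env, optics gives the robot as it stands.
- The arm moves only by the tool step_arm, never from a script. Its argument "moves" is a list of rows, each an object of numbers: "tx", "ty", "tz": the shift along the tool's x, y, z in mm; "roll": the turn about the tool's z in rad. In form: [{"tx": .., "ty": .., "tz": .., "roll": ..}, ...]. A call has 1 to 12 rows; each row is the pose to reach, as a shift and turn from the pose commanded when the call began, along the tool's axes at that moment; what a row does not reach only later rows make up. A row lasts 1/12 s, in which the tool goes at most 41.7 mm and 7.16 degrees, less where a joint would pass 70% of its speed; a pose out of reach is approached as far as the arm can. A call with a gripper value outside its range is refused whole. "grip" is the finger opening in mm, from 0 to 95.1, set as the call begins (left out, the last holds). The fingers move at their own pace and stop on an object; the grip force is fixed at half the most. Time passes only in rows, so rows that repeat a pose let the fingers close. It gives the time, the measured TCP pose, the force, the opening and the grip force at its end, in the units of the state.
- env.state(): the state, without advancing time (a new reading comes with each control period).
- optics.read_camera(name): name is "scene" or "side" or "wrist"; returns a dict with "pixels" (420x560x3 uint8, blue, green, red), "mtx" (3x3 intrinsics, pixels), "view" (4x4, takes a point from world to camera coordinates). Camera axes: x right, y down, z forward; pixel columns grow to the right and rows downward; lengths in mm; the calibration is good to about 2 mm. The wrist camera is an equidistant fisheye: a pixel r from the principal point sees the ray r / f radians off the axis. A picture is of the moment at which its call begins. There is no depth.
- env.job_done(): hands the job in; it is judged then, once.
The state is a dict: "t": time; "joints": joint angles; "qvel": joint speeds; "tau": joint torques, N m; "eef_pos": TCP position; "tcp_rot": TCP orientation; "ft_force": force on the tool from outside, world axes, zero at the start; "moment": the same for the moment, N m; "opening": opening from 0.0 (shut) to 1.0 (fully open); "grip_force": force on a finger pad.
Only numpy, scipy, OpenCV 4.12 (cv2) and the standard library are available. Lean on these libraries where they do the work, as an engineer would, in place of code of your own. Each camera call takes 0.05 s, during which the arm holds its last target. There are 200 camera calls.

## Task

Make up the weld kit on the sloping tray that faces the aisle. Lay the tee bracket flat in its stepped compartment with its tongue under the keeper bar, pushed fully home down the slope against the stop, and seat the square tube down in its two saddles, also pushed fully home against its stop at the low end. Let go of both, and leave the other things on the bench where they are.

Things in the scene. Friction and masses are not known exactly. Their poses are not given: they have to be found in the camera images.
- tray: Grey steel deck 230 (slope) x 240 mm fixed on a blue stand, sloping 25 degrees, high end towards the robot, low end away. Origin: centre of its upper face, 80 mm above the bench. x uphill along the slope, y to the left seen from the low end, z square out of the deck. Bracket compartment on the line y = +55 mm, tube cradle on y = -60 mm. Friction 0.5 to 0.7: parts do not slide down by themselves.
- comp_stop (a point): Foot of the compartment's stop face on its centre line, on the floor (deck); tray frame (-85, 55, 0) mm, axes as the tray. From here the compartment runs 160 mm uphill to its upper wall (12 high). Side walls 61 mm apart inside, 12 high, 5 thick. At the low end two blocks, 14 high, fill the corners for 36 mm uphill of the stop and leave a slot 36 mm wide for the tongue. Stop 14 high.
- keeper_edge (a point): Uphill lower edge of the rigid keeper bar, middle; tray frame (-63, 55, 14) mm. The bar (5 thick) covers the slot from here to past the stop, 22 mm, with 14 mm free below it; screw heads 4 mm above it. The bracket has only 10 mm play in length, so it cannot be set straight down: heel raised 10 to 20 degrees, tongue slid under the bar, then heel lowered behind the upper wall.
- tube_stop (a point): Foot of the tube's stop face (40 mm high) on the cradle's line; tray frame (-85, -60, 0) mm. Uphill of it two saddles, each 20 mm long, centred 30 and 120 mm from the face: floors 14 mm above the deck, cheeks 34 mm apart and 12 high, flared lips on top up to 36 mm above the deck. Between the saddles 70 mm is open for the fingers down to the deck.
- bracket: Tee bracket of bright 8 mm steel plate, 0.5 to 0.75 kg, 150 mm long, flat on the mat, web up. Origin: underside, mid-length, centre line. x from tongue (-75) to heel (+75), z up. 56 wide from x = -35 to +75 mm; tongue 28 wide. Upright web 8 thick, 70 long on the centre line, x = -25 to +45, top 46 above the underside: hold it there. Home: origin at tray (-10, 55, 0) mm, x uphill.
- bracket_toe (a point): Centre of the bracket's tongue end, on the underside (bracket x = -75 mm).
- bracket_heel (a point): Centre of the bracket's wide end, on the underside (bracket x = +75 mm).
- tube: Square bright steel tube 30 x 30 mm, 150 mm long, 3 mm wall, open ends both alike, 0.3 to 0.46 kg, lying on the mat. Origin: its centre (15 mm above what it lies on), x along its length. Home: in both saddles, lower end touching its stop (origin at tray (-10, -60, 29) mm); either end may be the lower one.
- mat: Black rubber mat 260 x 350 x 5 mm fixed on the bench, on which bracket and tube lie at the start. Origin: centre of its underside. Mat and tray change sides from one start to the next.
- bin: Bystander: black open-fronted stacking bin 200 x 140 x 110 mm with an orange plate. Origin: centre of its underside.
- spool: Bystander: spool of copper-coloured wire, 100 mm across, 50 mm high, lying flat. Origin: centre of its underside.
- wire_brush: Bystander: brush with a wooden handle, 200 mm long, lying. Origin: centre of its underside.
- spray_can: Bystander: can 60 mm across, 150 mm high, upright. Origin: centre of its underside.
There are look-alikes about, which are no part of the job. What is shaped like the bracket but blue or red is not meant.

How it is judged (in metres and radians):
At the end, for the whole second after the job is handed in: Bracket flat on the compartment floor (3 mm, 0.05 rad), tongue under the keeper and within 3.5 mm of the stop; tube down in both saddles (3 mm, 0.06 rad), lower end within 3.5 mm of its stop; both on their axes (bracket 7 mm, tube 4 mm) and at rest (x of bracket_toe in the frame of tray between -0.0875 and -0.0815 m and y of bracket_toe in the frame of tray between 0.048 and 0.062 m and y of bracket_heel in the frame of tray between 0.048 and 0.062 m and z of each of bracket_toe, bracket_heel in the frame of tray below 0.003 m and angle between the z axis of bracket and the z axis of tray, either way round below 0.05 rad and x of tube in the frame of tray between -0.0125 and -0.0065 m and y of tube in the frame of tray between -0.064 and -0.056 m and z of tube in the frame of tray below 0.032 m and angle between the x axis of tube and the x axis of tray, either way round below 0.06 rad and linear speed of each of bracket, tube below 0.01 m/s); the robot touches nothing.
It fails at once if a bystander (bin, spool, brush or can) was moved more than 20 mm (distance of any of bin, spool, wire_brush, spray_can from where it was at the start of the episode above 0.02 m).
It also fails if it takes over 67 s, if anything falls off the work surface, if the arm or the gripper's body presses on something with over 40 N, if the wrist force passes 120 N, or if a joint passes its speed limit or range.

## Working session

There is one attempt and no reset: what is moved stays moved. The work goes in short steps, Python scripts to look and compute and a tool call to move; the robot and the scene stay as the last step left them, time stands still between calls to the robot, and variables do not carry over. Pictures are saved under pics/ and viewed, at most 10 in all, crops included, and the job is handed in when it is done.

Besides the shell and the picture viewer there is one more tool, called after ">>>" as name(argument=value, ...) on one line, values as JSON. step_arm: Moves the arm, as the interface text tells. Its arguments: {"type":"object","properties":{"moves":{"type":"array"},"grip":{"type":"number"}},"required":["moves"]}

```bash
ls; mkdir -p pics
python3 - <<'E'
from cell import env, optics
import cv2,pickle,numpy as np
print(env.state(), env.grip_depth)
d={}
for n in("scene","side","wrist"):
    r=optics.read_camera(n); d[n]=r; print(n,r["mtx"].tolist(),np.round(r["view"],3).tolist())
    cv2.imwrite(f"pics/{n}0.png",r["pixels"])
pickle.dump(d,open("d0.pkl","wb"))
E
```

```text
pics
{'t': 0.0, 'joints': array([-1.05617410e-01,  4.91545510e-01,  1.55946888e+00, -9.32954291e-06,
        1.09169517e+00, -1.05593157e-01]), 'qvel': array([ 0.00025413,  0.00047936, -0.00020669, -0.00097839,  0.00054588,
       -0.00041441]), 'tau': array([-9.52334158e-04, -6.12640929e+01, -2.58175153e+01,  6.92750537e-02,
        4.83079045e-02, -1.38641695e-05]), 'eef_pos': array([6.24747121e+02, 3.63868051e-02, 2.14063786e+02]), 'tcp_rot': array([-3.14048110e+00, -1.09490150e-04,  1.57077632e+00]), 'ft_force': array([-0.09039893,  0.02555945,  0.09919794]), 'moment': array([-0.0030188 , -0.00390951,  0.01932348]), 'grip_force': 0.0, 'opening': 1.0012032883535666} -18.8
scene [[454.58910494334225, 0.0, 286.3586172492649], [0.0, 454.58910494334225, 217.19266466519682], [0.0, 0.0, 1.0]] [[0.841, 0.541, 0.011, -400.462], [0.337, -0.508, -0.793, -112.598], [-0.423, 0.67, -0.61, 1639.707], [0.0, 0.0, 0.0, 1.0]]
side [[415.338282451113, 0.0, 279.1437533436471], [0.0, 415.338282451113, 206.01485492769638], [0.0, 0.0, 1.0]] [[0.97, -0.241, 0.011, -506.94], [-0.107, -0.472, -0.875, 128.901], [0.216, 0.848, -0.484, 1044.113], [0.0, 0.0, 0.0, 1.0]]
wrist [[325.19226210127806, 0.0, 284.949621213672], [0.0, 325.19226210127806, 207.21924912028732], [0.0, 0.0, 1.0]] [[1.0, -0.0, 0.0, -625.016], [-0.0, -0.964, 0.265, -29.903], [0.0, -0.265, -0.964, 390.049], [0.0, 0.0, 0.0, 1.0]]
```

View pics/scene0.png

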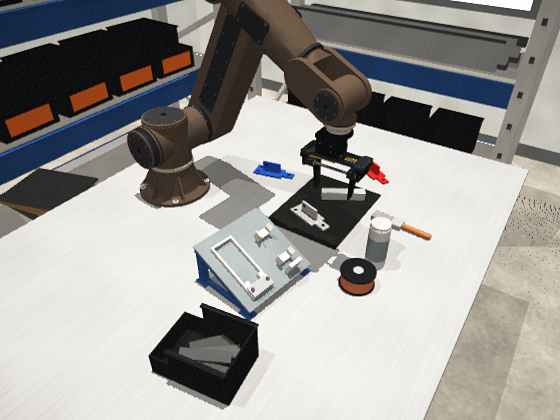

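View pics/side0.png

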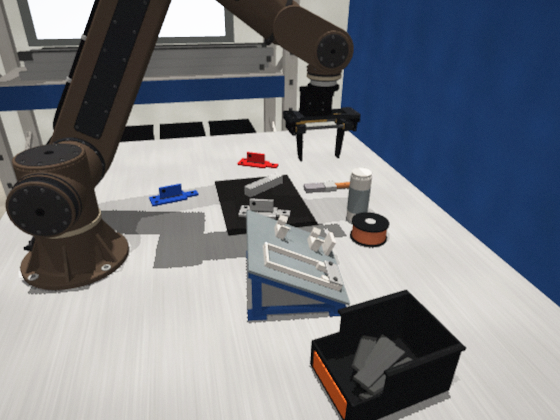

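View pics/wrist0.png

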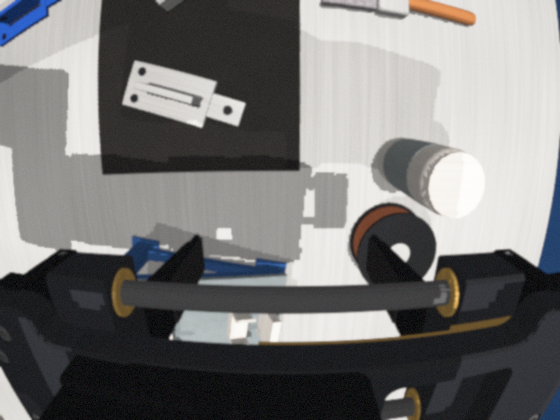

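```bash
cat > h.py <<'E'
import numpy as np, cv2, pickle
def ray(r,name,uv):
    K,V=r["mtx"],r["view"]; R=V[:3,:3]; C=-R.T@V[:3,3]
    uv=np.atleast_2d(np.array(uv,float)); x=(uv[:,0]-K[0,2])/K[0,0]; y=(uv[:,1]-K[1,2])/K[1,1]
    if name=="wrist":
        th=np.hypot(x,y)+1e-12; d=np.c_[x/th*np.sin(th),y/th*np.sin(th),np.cos(th)]
    else:
        d=np.c_[x,y,np.ones_like(x)]; d/=np.linalg.norm(d,axis=1)[:,None]
    return C,d@R
def onz(r,name,uv,z):
    C,d=ray(r,name,uv); return C+d*((z-C[2])/d[:,2])[:,None]
def onplane(r,name,uv,p,n):
    C,d=ray(r,name,uv); return C+d*(((p-C)@n)/(d@n))[:,None]
def tri(obs):  # list of (r,name,uv) -> point, mean ray miss
    A=np.zeros((3,3)); b=np.zeros(3); L=[]
    for r,n,uv in obs:
        C,d=ray(r,n,uv); d=d[0]; M=np.eye(3)-np.outer(d,d); A+=M; b+=M@C; L.append((C,d))
    p=np.linalg.solve(A,b); return p,[np.linalg.norm(np.cross(p-C,d)) for C,d in L]
def proj(r,name,P):
    K,V=r["mtx"],r["view"]; p=np.atleast_2d(P)@V[:3,:3].T+V[:3,3]
    if name=="wrist":
        rr=np.hypot(p[:,0],p[:,1])+1e-9; th=np.arctan2(rr,p[:,2]); x,y=p[:,0]/rr*th,p[:,1]/rr*th
    else: x,y=p[:,0]/p[:,2],p[:,1]/p[:,2]
    return np.c_[K[0,0]*x+K[0,2],K[1,1]*y+K[1,2]]
E
python3 - <<'E'
from h import *
np.set_printoptions(precision=1,suppress=True)
d=pickle.load(open("d0.pkl","rb"))
w=d["wrist"];s=d["scene"];e=d["side"]
print("bracket tongue,heel",onz(w,"wrist",[(240,114),(130,88)],13))
print("mat corners",onz(w,"wrist",[(103,173),(299,170)],5))
print("can,spool",onz(w,"wrist",[(393,240)],50), onz(w,"wrist",[(455,183)],150))
print("tube scene",onz(s,"scene",[(322,192),(365,192)],35))
print("tube side",onz(e,"side",[(247,185),(282,181)],35))
print("tray scene",onz(s,"scene",[(195,240),(260,209),(310,268),(247,315),(253,255)],80))
print("tray side",onz(e,"side",[(247,222),(325,222),(343,300),(250,285)],80))
E
```

```text
bracket tongue,heel [[574.1  81.9  13. ]
 [437.4 122.1  13. ]]
mat corners [[385.5  17.    5. ]
 [641.6  15.6   5. ]]
can,spool [[748.6 -56.4  50. ]] [[762.2  30.3 150. ]]
tube scene [[483.  214.5  35. ]
 [606.  296.6  35. ]]
tube side [[475.9 243.4  35. ]
 [593.3 247.7  35. ]]
tray scene [[ 331.6 -252.8   80. ]
 [ 399.   -31.7   80. ]
 [ 659.6 -171.6   80. ]
 [ 616.1 -390.    80. ]
 [ 504.7 -213.3   80. ]]
tray side [[ 423.7  -57.1   80. ]
 [ 616.1 -101.2   80. ]
 [ 552.6 -384.2   80. ]
 [ 386.6 -299.7   80. ]]
```

>>> step_arm(moves=[{"tx": 15, "ty": -2, "tz": -12, "roll": -0.117}, {"tx": 31, "ty": -4, "tz": -24, "roll": -0.234}, {"tx": 46, "ty": -6, "tz": -36, "roll": -0.35}, {"tx": 62, "ty": -9, "tz": -48, "roll": -0.467}, {"tx": 77, "ty": -11, "tz": -60, "roll": -0.584}, {"tx": 93, "ty": -14, "tz": -72, "roll": -0.7}, {"tx": 108, "ty": -16, "tz": -84, "roll": -0.817}, {"tx": 124, "ty": -18, "tz": -96, "roll": -0.934}, {"tx": 139, "ty": -20, "tz": -108, "roll": -1.05}, {"tx": 155, "ty": -23, "tz": -120, "roll": -1.167}, {"tx": 170, "ty": -25, "tz": -130, "roll": -1.28}, {"tx": 170, "ty": -25, "tz": -130, "roll": -1.28}])

```text
t: 1.15
eef_pos: [599.9, 172.2, 346.5]
tcp_rot: [3.14, 0.002, 2.859]
ft_force: [-0.0, 0.3, 0.2]
opening: 0.998
grip_force: 0.0
```

Run:
```python
from cell import env, optics
import cv2,pickle,numpy as np
r={n:optics.read_camera(n) for n in("wrist","scene","side")}
pickle.dump(r,open("d1.pkl","wb")); cv2.imwrite("pics/w1.png",r["wrist"]["pixels"])
s=env.state(); print(s["t"],s["eef_pos"],s["tcp_rot"])
```

```text
1.3 [599.8609865  169.65652163 343.89629073] [-3.14097261e+00 -7.02307810e-04  2.84797858e+00]
```

View pics/w1.png

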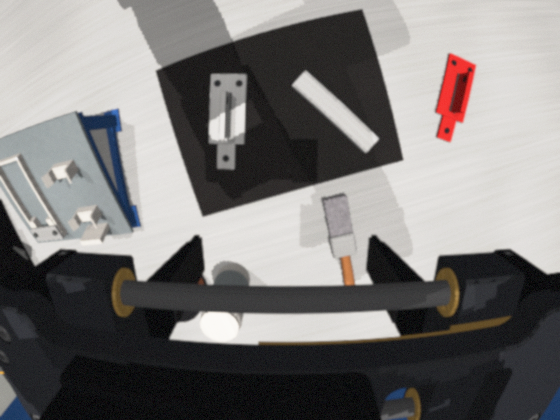

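Run:
```python
from h import *
np.set_printoptions(precision=1,suppress=True)
d=pickle.load(open("d1.pkl","rb")); r=d["wrist"]; im=r["pixels"]
mat=proj(r,"wrist",[(385+8,16+8,5),(641-8,16+8,5),(641-8,366-8,5),(385+8,366-8,5)]).astype(int)
print(mat.tolist())
m=np.zeros(im.shape[:2],np.uint8); cv2.fillPoly(m,[mat],255)
b=((im.min(2)>75)*255).astype(np.uint8)&m
cs,_=cv2.findContours(b,cv2.RETR_EXTERNAL,cv2.CHAIN_APPROX_NONE)
for c in cs:
    if cv2.contourArea(c)<300: continue
    rc=cv2.boxPoints(cv2.minAreaRect(c)); print("area",cv2.contourArea(c),cv2.minAreaRect(c),rc.tolist())
    c=c[:,0]
    for z in(13,35):
        P=onz(r,"wrist",c,z)[:,:2].astype(np.float32); R=cv2.minAreaRect(P); print(z,R, cv2.boxPoints(R).tolist())
cv2.imwrite("pics/w1c.png",cv2.resize(im[20:220,150:410],None,fx=3,fy=3,interpolation=cv2.INTER_CUBIC))
```

```text
[[161, 73], [204, 210], [398, 155], [360, 14]]
area 2982.5 ((226.73388671875, 120.74948120117188), (37.43213653564453, 96.4981918334961), 1.8476102352142334) [[206.471923828125, 168.3700714111328], [209.58316040039062, 71.92203521728516], [246.995849609375, 73.12889099121094], [243.88461303710938, 169.57693481445312]]
13 ((504.7104187011719, 106.32849884033203), (59.01095199584961, 151.37689208984375), 71.1123275756836) [[423.54608154296875, 102.91313934326172], [566.7720947265625, 53.91034698486328], [585.874755859375, 109.74385833740234], [442.64874267578125, 158.74664306640625]]
35 ((505.72344970703125, 110.10514831542969), (56.43132400512695, 144.75958251953125), 71.1123046875) [[428.1071472167969, 106.8391342163086], [565.0721435546875, 59.9783935546875], [583.3397216796875, 113.37116241455078], [446.374755859375, 160.23190307617188]]
area 2201.5 ((335.4392395019531, 111.15380859375), (103.0634536743164, 22.714332580566406), 42.594032287597656) [[289.81671142578125, 84.63795471191406], [305.18975830078125, 67.91639709472656], [381.061767578125, 137.66966247558594], [365.688720703125, 154.39122009277344]]
13 ((538.1224365234375, 272.8677062988281), (160.9209442138672, 35.828678131103516), 32.46157455444336) [[460.6185302734375, 244.797119140625], [479.8489990234375, 214.56658935546875], [615.6263427734375, 300.93829345703125], [596.3958740234375, 331.1688232421875]]
35 ((537.6749267578125, 269.3642272949219), (153.88650512695312, 34.26249694824219), 32.46157455444336) [[463.5589904785156, 242.5207061767578], [481.9488830566406, 213.61166381835938], [611.7908935546875, 296.207763671875], [593.4010009765625, 325.1167907714844]]
```

View pics/w1c.png

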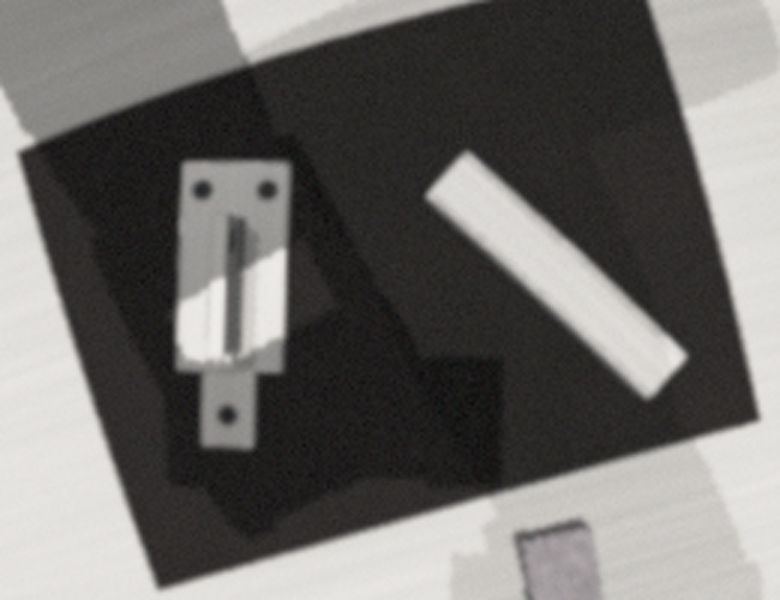

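>>> step_arm(moves=[{"tx": -9, "ty": -40}, {"tx": -18, "ty": -79}, {"tx": -27, "ty": -119}, {"tx": -36, "ty": -158}, {"tx": -46, "ty": -198}, {"tx": -55, "ty": -237}, {"tx": -64, "ty": -277}, {"tx": -73, "ty": -316}, {"tx": -82, "ty": -356}, {"tx": -82, "ty": -356}, {"tx": -82, "ty": -356}])

```text
validation failed for argument at $.mo...
```

Run:
```python
from cell import env, optics
import cv2,pickle,numpy as np
r={n:optics.read_camera(n) for n in("wrist","scene","side")}
pickle.dump(r,open("d2.pkl","wb")); cv2.imwrite("pics/w2.png",cv2.resize(r["wrist"]["pixels"][0:300,80:480],None,fx=2,fy=2,interpolation=cv2.INTER_CUBIC))
s=env.state(); print(s["t"],s["eef_pos"],s["tcp_rot"],s["joints"])
```

```text
1.45 [600.01368541 169.22288683 343.90557579] [-3.14098978e+00 -9.48042544e-04  2.84829288e+00] [ 1.69037852e-01  3.94611611e-01  1.37298190e+00 -1.18982185e-04
  1.37511656e+00 -1.10843579e+00]
```

View pics/w2.png

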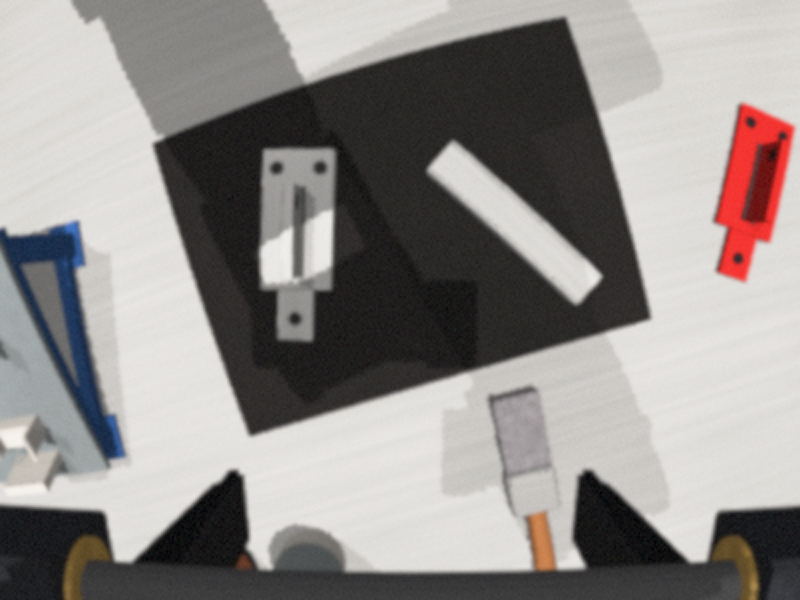

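The move call was refused (rows evidently need all four fields). The picture shows the mat again, with the bracket at (298,220) and the tube at (515,222) in the 2x crop. I'll repeat the move.

>>> step_arm(moves=[{"tx": -9, "ty": -40, "tz": 0, "roll": 0}, {"tx": -18, "ty": -79, "tz": 0, "roll": 0}, {"tx": -27, "ty": -119, "tz": 0, "roll": 0}, {"tx": -36, "ty": -158, "tz": 0, "roll": 0}, {"tx": -46, "ty": -198, "tz": 0, "roll": 0}, {"tx": -55, "ty": -237, "tz": 0, "roll": 0}, {"tx": -64, "ty": -277, "tz": 0, "roll": 0}, {"tx": -73, "ty": -316, "tz": 0, "roll": 0}, {"tx": -82, "ty": -356, "tz": 0, "roll": 0}, {"tx": -82, "ty": -356, "tz": 0, "roll": 0}, {"tx": -82, "ty": -356, "tz": 0, "roll": 0}])

```text
t: 2.37
eef_pos: [575.8, -197.0, 343.8]
tcp_rot: [3.141, -0.001, 2.846]
ft_force: [0.1, -0.7, -0.6]
opening: 0.998
grip_force: 0.0
```

Run:
```python
from cell import env, optics
import cv2,pickle,numpy as np
r={n:optics.read_camera(n) for n in("wrist","scene","side")}
pickle.dump(r,open("d2.pkl","wb")); cv2.imwrite("pics/w3.png",cv2.resize(r["wrist"]["pixels"][0:300,80:480],None,fx=2,fy=2,interpolation=cv2.INTER_CUBIC))
s=env.state(); print(s["t"],s["eef_pos"],s["tcp_rot"],s["joints"])
```

```text
2.5167 [ 576.44663351 -193.85383339  344.50883294] [ 3.14132396e+00 -2.80103880e-04  2.85073081e+00] [-4.33083009e-01  3.68945759e-01  1.41136236e+00  2.31321470e-04
  1.36159991e+00 -1.71306553e+00]
```

View pics/w3.png

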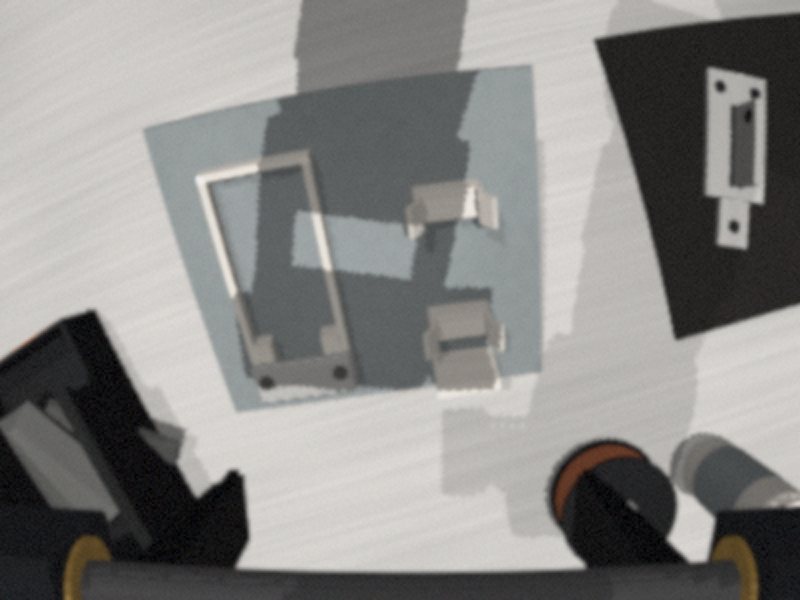

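Run:
```python
from h import *
np.set_printoptions(precision=1,suppress=True)
d0=pickle.load(open("d0.pkl","rb"));d1=pickle.load(open("d1.pkl","rb"));d2=pickle.load(open("d2.pkl","rb"))
w=d2["wrist"]
def sub(r,uv,win=4):
    g=cv2.GaussianBlur(cv2.cvtColor(r["pixels"],cv2.COLOR_BGR2GRAY),(3,3),0)
    return cv2.cornerSubPix(g,np.array(uv,np.float32).reshape(-1,1,2),(win,win),(-1,-1),(3,30,.01))[:,0]
uvw=sub(w,[(152.5,65),(345.5,33),(350.5,186),(198,205)])
uvs=sub(d0["scene"],[(195,245),(257,209),(310,268),(249,315)]); uve=sub(d0["side"],[(248,284),(247,222),(325,222),(343,300)])
print(uvw.tolist());print(uvs.tolist());print(uve.tolist())
a=np.radians(25)
Q=np.array([(115,120,0),(115,-120,0),(-115,-120,0),(-115,120,0)],float)
zs=80+Q[:,0]*np.sin(a)
P=np.array([onz(w,"wrist",[u],z)[0] for u,z in zip(uvw,zs)]);print("wrist cast",P)
for i in range(4):
    print("tri w+s",*tri([(w,"wrist",uvw[i]),(d0["scene"],"scene",uvs[i])]), np.linalg.norm(P[i]-P[i-1]))
    print("proj in scene,side",proj(d0["scene"],"scene",P[i]),proj(d0["side"],"side",P[i]))
c=P.mean(0); up=(P[0]+P[1]-P[2]-P[3]); yv=P[0]+P[3]-P[1]-P[2]
print("centre",c,"uphill yaw",np.degrees(np.arctan2(up[1],up[0])),"y yaw",np.degrees(np.arctan2(yv[1],yv[0])))
# bracket
hb=onz(d1["wrist"],"wrist",[(210.7,73.3),(247.3,73.7),(217,168.7),(235,169.3)],13);print(hb)
```

```text
[[150.8564910888672, 64.00240325927734], [345.60955810546875, 31.707393646240234], [349.1427917480469, 186.32757568359375], [197.89210510253906, 205.67047119140625]]
[[193.11512756347656, 247.5194854736328], [258.28729248046875, 207.18312072753906], [310.04522705078125, 270.7183837890625], [249.0, 315.0]]
[[248.0, 284.0], [247.0, 222.0], [323.574462890625, 225.48748779296875], [343.0, 300.0]]
wrist cast [[ 382.7 -311.   128.6]
 [ 420.8  -74.7  128.6]
 [ 628.5 -110.2   31.4]
 [ 589.1 -344.4   31.4]]
tri w+s [ 382.2 -312.5  121.3] [np.float64(1.9227778541920124), np.float64(1.922777854193158)] 230.66483615600086
proj in scene,side [[192.6 244.9]] [[248.5 269.3]]
tri w+s [420.2 -71.4 119.9] [np.float64(1.633020695529444), np.float64(1.633020695530225)] 239.34646578002724
proj in scene,side [[257.2 205.4]] [[246.6 208.7]]
tri w+s [ 631.7 -109.8    6.6] [np.float64(4.163001287733994), np.float64(4.163001287734838)] 232.13856758191133
proj in scene,side [[310.8 263.5]] [[329.5 239.3]]
tri w+s [ 589.8 -348.4   22. ] [np.float64(1.1765160480747279), np.float64(1.176516048074979)] 237.49361204712898
proj in scene,side [[250.  311.4]] [[350.4 302.5]]
centre [ 505.3 -210.1   80. ] uphill yaw 170.53720478710832 y yaw -99.35409605101762
[[424.5 104.3  13. ]
 [443.7 158.4  13. ]
 [571.8  68.7  13. ]
 [581.2  96.2  13. ]]
```

>>> step_arm(moves=[{"tx": 16, "ty": 27, "tz": 5, "roll": 0}, {"tx": 33, "ty": 54, "tz": 10, "roll": 0.01}, {"tx": 49, "ty": 80, "tz": 25, "roll": 0.01}, {"tx": 66, "ty": 107, "tz": 45, "roll": 0.02}, {"tx": 82, "ty": 134, "tz": 65, "roll": 0.02}, {"tx": 99, "ty": 161, "tz": 90, "roll": 0.02}, {"tx": 115, "ty": 188, "tz": 115, "roll": 0.03}, {"tx": 132, "ty": 215, "tz": 140, "roll": 0.03}, {"tx": 148, "ty": 241, "tz": 168, "roll": 0.04}, {"tx": 164.5, "ty": 268, "tz": 194, "roll": 0.04}, {"tx": 164.5, "ty": 268, "tz": 194, "roll": 0.04}, {"tx": 164.5, "ty": 268, "tz": 194, "roll": 0.04}])

```text
t: 3.52
eef_pos: [494.6, 111.6, 149.9]
tcp_rot: [-3.141, -0.002, 2.815]
ft_force: [0.4, -0.1, 0.4]
opening: 0.998
grip_force: 0.0
```

Run:
```python
from cell import env, optics
from h import *
np.set_printoptions(precision=1,suppress=True)
d1=pickle.load(open("d1.pkl","rb"));d2=pickle.load(open("d2.pkl","rb"))
r={n:optics.read_camera(n) for n in("wrist","scene","side")}
pickle.dump(r,open("d3.pkl","wb")); cv2.imwrite("pics/w4.png",cv2.resize(r["wrist"]["pixels"][0:280,130:430],None,fx=2,fy=2,interpolation=cv2.INTER_CUBIC))
s=env.state(); print(s["t"],s["eef_pos"],s["tcp_rot"],s["joints"])
for a,b in [((226,158),(446.5,113.5)),((217.3,83),(440,43)),((239,83.3),(457.5,47))]:
    print(*tri([(d1["wrist"],"wrist",a),(d2["wrist"],"wrist",b)]))
```

```text
3.6667 [496.4 109.3 151.6] [3.1 0.  2.8] [ 0.1  0.4  1.9 -0.   0.8 -1.2]
[560.5  87.6  11.2] [np.float64(0.47112049472927364), np.float64(0.4711204947289192)]
[443.  109.8  12.8] [np.float64(0.17951368917257723), np.float64(0.1795136891725716)]
[454.5 141.9  13.1] [np.float64(0.21708894126793904), np.float64(0.21708894126785044)]
```

View pics/w4.png

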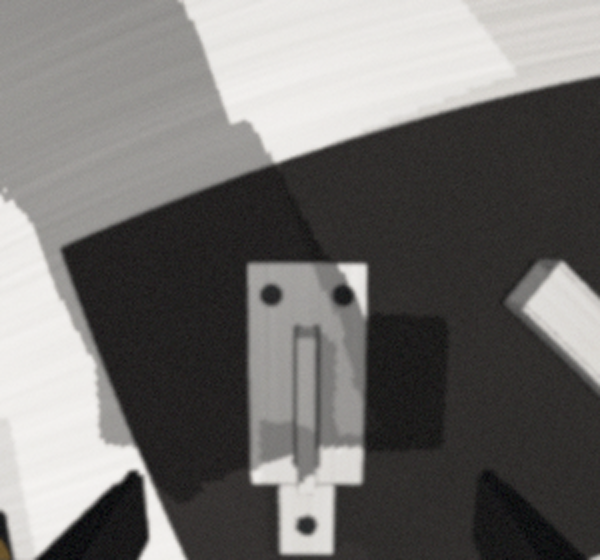

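Run:
```python
from cell import env
from h import *
np.set_printoptions(precision=1,suppress=True)
w=pickle.load(open("d3.pkl","rb"))["wrist"]; f=lambda x,y:(130+x/2,y/2)
P=onz(w,"wrist",[f(247,263),f(367,263),f(279,554),f(334,554)],13);print(P)
h=(P[0]+P[1])/2;t=(P[2]+P[3])/2;print(h,t,np.linalg.norm(h-t),(h+t)/2,np.arctan2(*(h-t)[1::-1]))
W=onz(w,"wrist",[f(308,326),f(307,460)],51);print(W)
s=env.state();yaw=s["tcp_rot"][2];print(s["eef_pos"],yaw)
ux=(h-t)/np.linalg.norm(h-t);g=(h+t)/2+10*ux;D=g-s["eef_pos"]
print(g,"tx",D[0]*np.cos(yaw)+D[1]*np.sin(yaw),"ty",D[0]*np.sin(yaw)-D[1]*np.cos(yaw))
```

```text
[[424.6 103.9  13. ]
 [442.8 157.2  13. ]
 [571.2  68.1  13. ]
 [580.5  95.7  13. ]]
[433.7 130.5  13. ] [575.9  81.9  13. ] 150.2517801743654 [504.8 106.2  13. ] 2.812010029858377
[[457.7 123.   51. ]
 [513.3 103.7  51. ]]
[496.4 109.3 151.6] 2.811162362749953
[495.3 109.5  13. ] tx 1.0525633804585603 ty -0.21769170799840482
```

>>> step_arm(moves=[{"tx": 1, "ty": 0, "tz": 35, "roll": 0}, {"tx": 1, "ty": 0, "tz": 70, "roll": 0}, {"tx": 1, "ty": 0, "tz": 100, "roll": 0}, {"tx": 1, "ty": 0, "tz": 120, "roll": 0}, {"tx": 1, "ty": 0, "tz": 133, "roll": 0}, {"tx": 1, "ty": 0, "tz": 133, "roll": 0}, {"tx": 1, "ty": 0, "tz": 133, "roll": 0}], grip=50)

```text
t: 4.25
eef_pos: [495.4, 109.0, 18.1]
tcp_rot: [3.141, 0.0, 2.81]
ft_force: [0.8, 0.2, 0.5]
opening: 0.569
grip_force: 0.0
```

>>> step_arm(moves=[{"tx": 0, "ty": 0, "tz": 0, "roll": 0}, {"tx": 0, "ty": 0, "tz": 0, "roll": 0}, {"tx": 0, "ty": 0, "tz": 0, "roll": 0}, {"tx": 0, "ty": 0, "tz": 0, "roll": 0}, {"tx": 0, "ty": 0, "tz": 0, "roll": 0}, {"tx": 0, "ty": 0, "tz": 0, "roll": 0}], grip=0)

```text
t: 4.75
eef_pos: [494.9, 109.7, 17.9]
tcp_rot: [3.141, 0.001, 2.811]
ft_force: [0.1, -0.6, 0.1]
opening: 0.162
grip_force: 0.0
```

>>> step_arm(moves=[{"tx": 0, "ty": 0, "tz": 0, "roll": 0}, {"tx": 0, "ty": 0, "tz": 0, "roll": 0}, {"tx": 0, "ty": 0, "tz": 0, "roll": 0}, {"tx": 0, "ty": 0, "tz": 0, "roll": 0}, {"tx": 0, "ty": 0, "tz": -10, "roll": 0}, {"tx": 0, "ty": 0, "tz": -30, "roll": 0}, {"tx": 0, "ty": 0, "tz": -60, "roll": 0}, {"tx": 0, "ty": 0, "tz": -95, "roll": 0}, {"tx": 0, "ty": 0, "tz": -130, "roll": 0}, {"tx": 0, "ty": 0, "tz": -160, "roll": 0}, {"tx": 0, "ty": 0, "tz": -180, "roll": 0}, {"tx": 0, "ty": 0, "tz": -180, "roll": 0}], grip=0)

```text
t: 5.75
eef_pos: [495.8, 109.9, 201.5]
tcp_rot: [3.139, 0.005, 2.811]
ft_force: [0.7, 0.1, -6.1]
opening: 0.083
grip_force: 30.0
```

```bash
cat >> h.py <<'E'
A=np.radians(25); YAW=np.radians(170.6); C0=np.array([505.3,-210.1,80.])
ux=np.array([np.cos(YAW)*np.cos(A),np.sin(YAW)*np.cos(A),np.sin(A)]); uz=np.array([-np.cos(YAW)*np.sin(A),-np.sin(YAW)*np.sin(A),np.cos(A)]); uy=np.cross(uz,ux)
T=np.c_[ux,uy,uz]
def tray(p): return C0+T@np.array(p,float)
def totray(p): return T.T@(np.array(p)-C0)
def tcp_for_bracket(toe_x,toe_z,th,xg=10,zg=32,ty=55):
    "TCP for bracket toe (underside) at tray x,z and heel raised th rad over the deck"
    c,s=np.cos(th),np.sin(th); b=75+xg
    return tray([toe_x+b*c-zg*s,ty,toe_z+b*s+zg*c])-np.array([0,0,18.8])
def delta(st,p,yaw=None):
    y=st["tcp_rot"][2]; D=np.array(p)-st["eef_pos"]
    o=[D[0]*np.cos(y)+D[1]*np.sin(y), D[0]*np.sin(y)-D[1]*np.cos(y), -D[2]]
    return np.round(o,1), None if yaw is None else round(float((y-yaw+np.pi)%(2*np.pi)-np.pi),3)
E
python3 - <<'E'
from cell import env
from h import *
np.set_printoptions(precision=1,suppress=True)
s=env.state(); print(s["t"],s["eef_pos"],s["tcp_rot"],s["ft_force"],s["moment"],s["opening"],s["grip_force"])
for a in [(-58,0,5),(-58,0,10),(-58,0,15),(-75,0,4.6),(-85,0,0)]:
    p=tcp_for_bracket(a[0],a[1],np.radians(a[2])); print(a,p,delta(s,p,YAW))
print("wall top",tray((75,55,12)), "comp",tray((-85,55,0)))
E
```

```text
5.75 [495.8 109.9 201.5] [3.1 0.  2.8] [ 0.7  0.1 -6.1] [ 0.1 -0.1 -0. ] 0.08290513969433706 29.9990513920784
(-58, 0, 5) [ 491.3 -263.5  106.9] (array([-117. , -354.6,   94.6]), -0.167)
(-58, 0, 10) [ 497.6 -264.6  111.7] (array([-123.3, -353.6,   89.9]), -0.167)
(-58, 0, 15) [ 504.2 -265.7  115.8] (array([-129.9, -352.5,   85.7]), -0.167)
(-75, 0, 4.6) [ 506.1 -266.    99.3] (array([-131.7, -352.2,  102.2]), -0.167)
(-85, 0, 0) [ 509.7 -266.6   90.2] (array([-135.3, -351.6,  111.3]), -0.167)
wall top [ 434.3 -254.1  122.6] comp [ 572.3 -276.9   44.1]
```

Run:
```python
from cell import env
from h import *
np.set_printoptions(precision=1,suppress=True)
w=pickle.load(open("d2.pkl","rb"))["wrist"]
for q in [(80,90.5,12),(80,19.5,12),(75,85.5,12),(75,24.5,12),(-63,90.5,19),(-63,19.5,19),(115,120,0),(-115,-120,0),(-115,120,0),(115,-120,0)]:
    u=proj(w,"wrist",tray(q))[0]; print(q,(u[0]-80)*2,u[1]*2)
# walls in image -> tray coords on plane z=12
for uv in [(196,178),(308,151),(210,183),(303,163)]:
    print(uv,totray(onplane(w,"wrist",[(80+uv[0]/2,uv[1]/2)],tray((0,0,12)),uz)[0]))
s=env.state()
def P(xw,phi,lift=0,xg=10,zg=32):
    c,n=np.cos(phi),np.sin(phi); return tray([75+(xg-xw)*c-zg*n,55,12+(xg-xw)*n+zg*c])+np.array([0,0,lift-18.8])
for d,l in [(-25,40),(-25,10),(-25,0),(-20,0),(-15,0),(-10,0),(-5,0),(0,0),(4.2,0)]:
    p=P(56,np.radians(d),l); print(d,l,p,delta(s,p,YAW), delta(dict(eef_pos=P(56,np.radians(-25),10),tcp_rot=[0,0,YAW]),p)[0])
```

```text
(80, 90.5, 12) 194.00320381009624 175.25037722327508
(80, 19.5, 12) 306.5591854378671 153.08913016182703
(75, 85.5, 12) 203.60785344768476 180.9541256131551
(75, 24.5, 12) 299.92465606167957 162.1911456109202
(-63, 90.5, 19) 248.76587645226817 367.2370331066495
(-63, 19.5, 19) 346.74580036498355 353.1659605255997
(115, 120, 0) 141.09603434575132 128.62564695038253
(-115, -120, 0) 539.8757843285917 371.102896998278
(-115, 120, 0) 234.29964688918926 410.99684332374716
(115, -120, 0) 531.8505318364507 65.40432083486155
(196, 178) [78.  89.7 12. ]
(308, 151) [81.2 18.4 12. ]
(210, 183) [72.8 81.9 12. ]
(303, 163) [74.2 22.8 12. ]
-25 40 [ 479.6 -261.6  175.8] (array([-105.3, -356.6,   25.7]), -0.167) [  0.   0. -30.]
-25 10 [ 479.6 -261.6  145.8] (array([-105.3, -356.6,   55.7]), -0.167) [ 0.  0. -0.]
-25 0 [ 479.6 -261.6  135.8] (array([-105.3, -356.6,   65.7]), -0.167) [ 0.  0. 10.]
-20 0 [ 482.2 -262.   131.6] (array([-107.9, -356.2,   69.9]), -0.167) [-2.6  0.  14.1]
-15 0 [ 484.4 -262.4  127.3] (array([-110.1, -355.8,   74.2]), -0.167) [-4.9 -0.  18.5]
-10 0 [ 486.3 -262.7  122.8] (array([-111.9, -355.5,   78.7]), -0.167) [-6.7  0.  23. ]
-5 0 [ 487.7 -262.9  118.1] (array([-113.4, -355.2,   83.4]), -0.167) [-8.2  0.  27.7]
0 0 [ 488.7 -263.1  113.3] (array([-114.4, -355.1,   88.2]), -0.167) [-9.2  0.  32.4]
4.2 0 [ 489.3 -263.2  109.3] (array([-114.9, -355. ,   92.2]), -0.167) [-9.8  0.  36.5]
```

>>> step_arm(moves=[{"tx": -10, "ty": -35, "tz": 0, "roll": -0.02}, {"tx": -21, "ty": -71, "tz": 0, "roll": -0.03}, {"tx": -32, "ty": -107, "tz": 0, "roll": -0.05}, {"tx": -42, "ty": -142, "tz": 0, "roll": -0.07}, {"tx": -53, "ty": -178, "tz": 0, "roll": -0.08}, {"tx": -63, "ty": -213, "tz": 0, "roll": -0.1}, {"tx": -74, "ty": -249, "tz": 5, "roll": -0.12}, {"tx": -84, "ty": -284, "tz": 10, "roll": -0.134}, {"tx": -95, "ty": -320, "tz": 20, "roll": -0.15}, {"tx": -105, "ty": -355.5, "tz": 35, "roll": -0.167}, {"tx": -105, "ty": -355.5, "tz": 50, "roll": -0.167}, {"tx": -105, "ty": -355.5, "tz": 50, "roll": -0.167}], grip=0)

```text
t: 6.75
eef_pos: [476.4, -261.2, 143.3]
tcp_rot: [3.138, -0.006, 2.975]
ft_force: [-0.7, 1.2, -7.3]
opening: 0.081
grip_force: 30.0
```

Run:
```python
from cell import env, optics
from h import *
np.set_printoptions(precision=2,suppress=True)
r={n:optics.read_camera(n) for n in("wrist","scene","side")}
s=env.state(); print(s["t"],s["eef_pos"],s["tcp_rot"],s["ft_force"],s["moment"])
pickle.dump(r,open("d4.pkl","wb"))
print(delta(s,np.array([479.6,-261.6,145.8])+T@np.array([0,-1,0]),YAW))
a=r["wrist"]["pixels"][0:300,130:430]; b=r["side"]["pixels"][130:330,200:400]; b=cv2.resize(b,(300,300),interpolation=cv2.INTER_CUBIC)
cv2.imwrite("pics/w5.png",cv2.resize(np.hstack([a,b]),(800,400),interpolation=cv2.INTER_CUBIC))
```

```text
6.9 [ 478.38 -259.79  147.21] [ 3.14 -0.    2.98] [ 0.04 -0.4  -6.09] [ 0.12 -0.09  0.  ]
(array([-1.5, -0.6,  1.4]), 0.001)
```

View pics/w5.png

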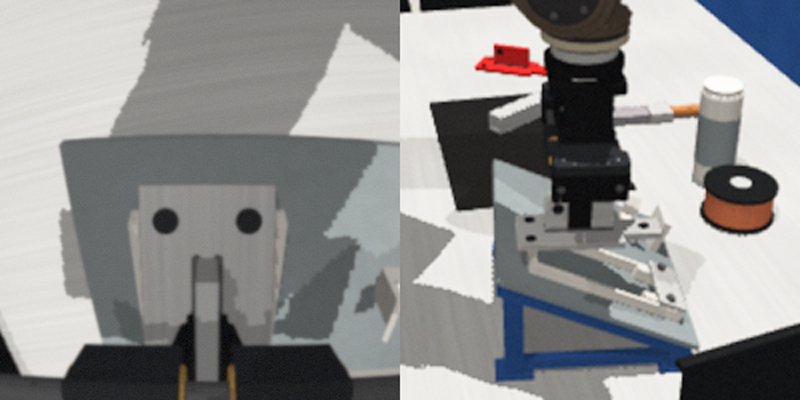

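>>> step_arm(moves=[{"tx": -1.5, "ty": 0, "tz": 8, "roll": 0}, {"tx": -1.5, "ty": 0, "tz": 11.4, "roll": 0}, {"tx": -2.8, "ty": 0, "tz": 13.5, "roll": 0}, {"tx": -4.1, "ty": 0, "tz": 15.5, "roll": 0}, {"tx": -5.3, "ty": 0, "tz": 17.7, "roll": 0}, {"tx": -6.4, "ty": 0, "tz": 19.9, "roll": 0}, {"tx": -7.3, "ty": 0, "tz": 22.2, "roll": 0}, {"tx": -8.2, "ty": 0, "tz": 24.4, "roll": 0}, {"tx": -8.2, "ty": 0, "tz": 24.4, "roll": 0}], grip=0)

```text
t: 7.65
eef_pos: [487.5, -261.7, 123.2]
tcp_rot: [3.141, 0.001, 2.978]
ft_force: [4.0, 3.1, -0.4]
opening: 0.086
grip_force: 30.0
```

Run:
```python
from cell import env, optics
from h import *
np.set_printoptions(precision=2,suppress=True)
r={n:optics.read_camera(n) for n in("wrist","scene","side")}
s=env.state(); print(s["t"],s["eef_pos"],s["tcp_rot"],s["ft_force"],s["moment"])
pickle.dump(r,open("d5.pkl","wb"))
# heel end corners in wrist image: bright plate mask vs row
im=r["wrist"]["pixels"]; print(im[60:200:10,285].mean(1)); print(pickle.load(open("d4.pkl","rb"))["wrist"]["pixels"][60:200:10,285].mean(1))
b=r["side"]["pixels"][130:330,200:400]; a=im[0:300,130:430]
cv2.imwrite("pics/w6.png",cv2.resize(np.hstack([a,cv2.resize(b,(300,300),interpolation=cv2.INTER_CUBIC)]),(800,400),interpolation=cv2.INTER_CUBIC))
```

```text
7.8 [ 487.29 -261.89  123.33] [-3.14  0.    2.98] [ 4.2   1.82 -0.69] [ 0.52 -0.57 -0.18]
[143.67 143.   104.33 108.33 110.33 108.67 108.67 131.   142.   136.67
 143.67 140.33 139.67 120.  ]
[141.   138.67 138.67 137.33 116.33 104.   104.   105.   143.   144.67
 142.33 142.33 145.67 142.67]
```

```bash
cat >> h.py <<'E'
from scipy.optimize import brentq
def holes(im,box=(60,230,200,370)):
    r0,r1,c0,c1=box; g=im[r0:r1,c0:c1].mean(2); out=[]
    m=(g<65).astype(np.uint8); n,l,st,ce=cv2.connectedComponentsWithStats(m)
    for i in range(1,n):
        x,y,w,h,a=st[i]
        if 60<a<600 and .6<w/h<1.7 and a/(w*h)>.65: out.append((ce[i][0]+c0,ce[i][1]+r0,a))
    return out
def hole_pt(st,th,side,xg=10,zg=32):
    y=st["tcp_rot"][2]; u=np.array([np.cos(y),np.sin(y),0]); v=np.array([-np.sin(y),np.cos(y),0]); k=np.array([0,0,1.])
    g=st["eef_pos"]+18.8*k; c,s=np.cos(th),np.sin(th); dx,dz=59.5-xg,8-zg
    return g+u*(dx*c-dz*s)+k*(dx*s+dz*c)+v*17*side
def tilt(r,st,row): return np.degrees(brentq(lambda t:np.mean([proj(r,"wrist",hole_pt(st,t,q))[0,1] for q in(1,-1)])-row,-.3,1.0))
E
python3 - <<'E'
from cell import env
from h import *
np.set_printoptions(precision=1,suppress=True)
s=env.state()
for f,st in (("d4",dict(eef_pos=np.array([478.4,-259.8,147.2]),tcp_rot=[0,0,2.978])),("d5",s)):
    r=pickle.load(open(f+".pkl","rb"))["wrist"]; h=holes(r["pixels"]); print(f,h)
    for t in(0,15,30): print(t,proj(r,"wrist",[hole_pt(st,np.radians(t),q) for q in(1,-1)]).tolist())
    if h: print("tilt",tilt(r,st,np.mean([a[1] for a in h])))
E
```

```text
d4 [(np.float64(253.53333333333333), np.float64(165.49019607843138), np.int32(255)), (np.float64(316.25757575757575), np.float64(165.51136363636363), np.int32(264))]
0 [[256.3612766582667, 170.23014956173682], [319.96917254861046, 170.0208106105856]]
15 [[253.87789974456467, 165.26413405058207], [323.1220438581309, 165.05238090839325]]
30 [[250.93960505886054, 167.68967483169024], [326.927219491145, 167.45995128923306]]Traceback (most recent call last):
  File "<stdin>", line 8, in <module>
  File "h.py", line 50, in tilt
    def tilt(r,st,row): return np.degrees(brentq(lambda t:np.mean([proj(r,"wrist",hole_pt(st,t,q))[0,1] for q in(1,-1)])-row,-.3,1.0))
                                          ~~~~~~^^^^^^^^^^^^^^^^^^^^^^^^^^^^^^^^^^^^^^^^^^^^^^^^^^^^^^^^^^^^^^^^^^^^^^^^^^^^^^^^^^^^^
    r = _zeros._brentq(f, a, b, xtol, rtol, maxiter, args, full_output, disp)
ValueError: f(a) and f(b) must have different signs
```

```bash
cat >> h.py <<'E'
def tilt(r,st,sep):
    f=lambda t:np.subtract(*proj(r,"wrist",[hole_pt(st,t,-1),hole_pt(st,t,1)])[:,0])*62.7/63.6-sep
    return np.degrees(brentq(f,-.4,1.2))
E
python3 - <<'E'
from cell import env
from h import *
s=env.state(); r=pickle.load(open("d5.pkl","rb"))["wrist"]; h=holes(r["pixels"]); print(h)
if len(h)==2: print("tilt",tilt(r,s,h[1][0]-h[0][0]))
E
```

```text
[(np.float64(251.21885521885523), np.float64(159.2828282828283), np.int32(297)), (np.float64(319.3609271523179), np.float64(159.49006622516555), np.int32(302))]
tilt 17.853648041812775
```

>>> step_arm(moves=[{"tx": -0.8, "ty": 0, "tz": 2.4, "roll": 0}, {"tx": -1.5, "ty": 0, "tz": 4.7, "roll": 0}, {"tx": -2, "ty": 0, "tz": 7, "roll": 0}, {"tx": -2.5, "ty": 0, "tz": 9.4, "roll": 0}, {"tx": -2.8, "ty": 0, "tz": 11.4, "roll": 0}, {"tx": -3, "ty": 0, "tz": 13.5, "roll": 0}, {"tx": -3, "ty": 0, "tz": 13.5, "roll": 0}], grip=0)

```text
t: 8.38
eef_pos: [490.2, -262.4, 109.6]
tcp_rot: [-3.142, 0.001, 2.978]
ft_force: [4.7, 2.6, -0.4]
opening: 0.08
grip_force: 30.0
```

```bash
cat > look.py <<'E'
from cell import env, optics
from h import *
np.set_printoptions(precision=2,suppress=True)
r={n:optics.read_camera(n) for n in("wrist","scene","side")}
s=env.state(); print(s["t"],s["eef_pos"],s["tcp_rot"],s["ft_force"],s["moment"],s["opening"],"tray tcp",totray(s["eef_pos"]))
pickle.dump(r,open("dl.pkl","wb"))
h=holes(r["wrist"]["pixels"]); print(h)
if len(h)==2: 
    t=tilt(r["wrist"],s,abs(h[1][0]-h[0][0])); print("tilt",t)
    g=totray(s["eef_pos"]+[0,0,18.8]); c,n=np.cos(np.radians(t-25)),np.sin(np.radians(t-25))
    print("toe tray x,z",g[0]-85*c+32*n,g[2]-85*n-32*c,"heel",g[0]+65*c+32*n,g[2]+65*n-32*c)
E
python3 look.py
```

```text
8.5333 [ 490.18 -262.52  109.65] [-3.14  0.    2.98] [ 6.04  3.09 -0.71] [ 0.57 -0.75 -0.12] 0.08224723061196808 tray tcp [18.29 54.18 24.18]
[(np.float64(248.29192546583852), np.float64(159.9968944099379), np.int32(322)), (np.float64(322.22670807453414), np.float64(160.15838509316768), np.int32(322))]
tilt 31.251989883763972
toe tray x,z -54.77547970718977 0.15439182456726286 heel 94.332403793866 16.489601582497563
```

>>> step_arm(moves=[{"tx": -0.6, "ty": 0, "tz": -1.4, "roll": 0}, {"tx": -2.4, "ty": 0, "tz": -0.6, "roll": 0}, {"tx": -4.2, "ty": 0, "tz": 0.3, "roll": 0}, {"tx": -6, "ty": 0, "tz": 1.1, "roll": 0}, {"tx": -7.9, "ty": 0, "tz": 2, "roll": 0}, {"tx": -9.7, "ty": 0, "tz": 2.8, "roll": 0}, {"tx": -11.5, "ty": 0, "tz": 3.7, "roll": 0}, {"tx": -13.3, "ty": 0, "tz": 4.5, "roll": 0}, {"tx": -13.3, "ty": 0, "tz": 4.5, "roll": 0}], grip=0)

```text
t: 9.28
eef_pos: [500.3, -264.2, 106.1]
tcp_rot: [3.141, -0.005, 2.978]
ft_force: [-19.6, 2.1, 16.7]
opening: 0.082
grip_force: 30.0
```

```bash
python3 look.py
```

```text
9.4333 [ 500.3  -264.17  106.05] [ 3.14 -0.01  2.98] [-19.09   1.14  15.86] [ 0.3   3.08 -0.03] 0.08214994916545235 tray tcp [ 7.47 54.16 25.26]
[(np.float64(247.71556886227546), np.float64(151.311377245509), np.int32(334)), (np.float64(322.2168674698795), np.float64(151.31626506024097), np.int32(332))]
tilt 32.88343313702068
toe tray x,z -64.38809871468021 -1.0607330570985987 heel 84.19427579748289 19.512987664426344
```

>>> step_arm(moves=[{"tx": 2, "ty": 0, "tz": -1, "roll": 0}, {"tx": 4.5, "ty": 0, "tz": -2.1, "roll": 0}, {"tx": 4.5, "ty": 0, "tz": -2.1, "roll": 0}], grip=0)

```text
t: 9.68
eef_pos: [498.2, -263.9, 107.4]
tcp_rot: [3.142, 0.0, 2.978]
ft_force: [0.0, -0.2, -6.4]
opening: 0.086
grip_force: 30.0
```

```bash
python3 look.py
python3 - <<'E'
from h import *
r=pickle.load(open("dl.pkl","rb"))
for n in("scene","side"):
    print(n,[np.round(proj(r[n],n,tray(q))[0],1).tolist() for q in [(-85,55,0),(-63,55,14),(-63,55,19),(-63,90,19),(-49,37,14)]])
a=r["scene"]["pixels"][225:315,205:295]; b=r["side"]["pixels"][215:305,252:352]
a=cv2.resize(a,(400,400),interpolation=cv2.INTER_CUBIC); b=cv2.resize(b,(400,400),interpolation=cv2.INTER_CUBIC)
cv2.imwrite("pics/w7.png",np.hstack([a,b]))
E
```

```text
9.8333 [ 498.56 -263.9   107.14] [3.14 0.   2.98] [-1.09 -1.19 -7.29] [ 0.07 -0.14 -0.01] 0.08361343499714555 tray tcp [ 9.53 54.18 25.5 ]
[(np.float64(247.59402985074627), np.float64(151.55820895522388), np.int32(335)), (np.float64(322.1134328358209), np.float64(151.5641791044776), np.int32(335))]
tilt 32.89092747757575
toe tray x,z -62.323410358659615 -0.8246958162775719 heel 86.25627182091607 19.76845944017293
scene [[260.1, 288.6], [256.0, 280.0], [256.5, 279.2], [246.7, 286.5], [257.4, 272.5]]
side [[331.9, 278.7], [326.2, 270.9], [327.3, 269.2], [330.4, 279.5], [319.2, 264.0]]
```

View pics/w7.png

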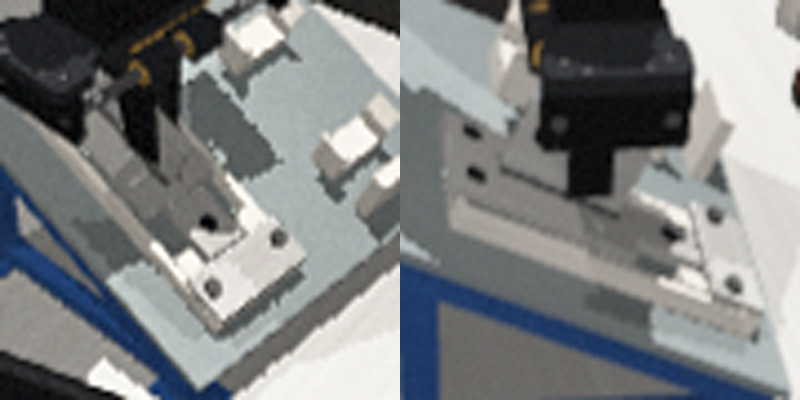

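Run:
```python
from h import *
np.set_printoptions(precision=1,suppress=True)
r=pickle.load(open("dl.pkl","rb")); f=lambda x,y:(205+x*.225,225+y*.225); g=lambda x,y:(252+(x-400)*.25,215+y*.225)
for nm,a,b in [("tongue hole",(208,222),(672,232)),("screw+y",(212,288),(733,285)),("screw-y",(279,238),(714,215))]:
    p,m=tri([(r["scene"],"scene",f(*a)),(r["side"],"side",g(*b))]); print(nm,totray(p),m)
# heel holes in side + wrist
h=holes(r["wrist"]["pixels"])
for (u,v,_),b in zip(h[::-1],[(472,131),(477,174)]):
    p,m=tri([(r["wrist"],"wrist",(u,v)),(r["side"],"side",g(*b))]); print("heel hole",totray(p),m)
for (u,v,_),b in zip(h,[(472,131),(477,174)]):
    p,m=tri([(r["wrist"],"wrist",(u,v)),(r["side"],"side",g(*b))]); print("heel hole",totray(p),m)
```

```text
tongue hole [-45.8  55.8  17.6] [np.float64(0.7328252717875483), np.float64(0.7328252717876187)]
screw+y [-78.1  81.8  17.7] [np.float64(1.1427664014678285), np.float64(1.1427664014677803)]
screw-y [-78.3  26.9  17.9] [np.float64(1.3029940781917984), np.float64(1.3029940781917029)]
heel hole [73.1 37.3 19.3] [np.float64(0.11468435069455372), np.float64(0.11468435069471504)]
heel hole [72.6 71.6 18.9] [np.float64(0.3323544255494263), np.float64(0.33235442554956435)]
heel hole [84.1 69.1 38. ] [np.float64(0.2125385462652671), np.float64(0.21253854626537494)]
heel hole [59.  34.2 -4.3] [np.float64(0.22304035505120892), np.float64(0.22304035505127234)]
```

The picture shows the tongue end at the bar's uphill edge (left pane (225,240)), too high. The bracket lies parallel to the deck on the upper wall. I'll back off uphill, then press the toe down over the wall.

>>> step_arm(moves=[{"tx": 4, "ty": 0, "tz": -1.9, "roll": 0}, {"tx": 8.2, "ty": 0, "tz": -3.8, "roll": 0}, {"tx": 8.2, "ty": 0, "tz": -2, "roll": 0}, {"tx": 8.2, "ty": 0, "tz": 0, "roll": 0}, {"tx": 8.3, "ty": 0, "tz": 1, "roll": 0}, {"tx": 8.4, "ty": 0, "tz": 2, "roll": 0}, {"tx": 8.4, "ty": 0, "tz": 2, "roll": 0}], grip=0)

```text
t: 10.42
eef_pos: [491.2, -262.9, 106.8]
tcp_rot: [-3.14, 0.003, 2.978]
ft_force: [2.0, 3.1, 15.9]
opening: 0.084
grip_force: 30.0
```

```bash
python3 look.py
```

```text
10.5667 [ 491.13 -262.92  106.82] [-3.14  0.    2.98] [ 0.9   2.94 14.37] [ 0.68  0.15 -0.1 ] 0.08019552674179159 tray tcp [16.19 54.43 22.05]
[(np.float64(246.64431486880466), np.float64(151.97084548104957), np.int32(343)), (np.float64(323.3498542274052), np.float64(152.01166180758017), np.int32(343))]
tilt 37.099226160639645
toe tray x,z -52.273906985704244 -10.021315093112772 heel 94.39400318236231 21.419488441974494
```

```bash
cat > toe.py <<'E'
from h import *
import sys
np.set_printoptions(precision=1,suppress=True)
r=pickle.load(open("dl.pkl","rb"))
def dark(n,u,v,R=7):
    g=cv2.GaussianBlur(r[n]["pixels"].mean(2),(0,0),1.0); u,v=int(round(u)),int(round(v))
    p=g[v-R:v+R+1,u-R:u+R+1]; i=np.unravel_index(p.argmin(),p.shape)
    w=np.clip(p.min()+35-p,0,None); yy,xx=np.mgrid[-R:R+1,-R:R+1]; w=w*(np.hypot(yy-(i[0]-R),xx-(i[1]-R))<3.5)
    return u+(w*xx).sum()/w.sum(), v+(w*yy).sum()/w.sum(), p.min()
def meas(q):  # expected tray point
    o=[dark(n,*proj(r[n],n,tray(q))[0]) for n in("scene","side")]
    p,m=tri([(r[n],n,a[:2]) for n,a in zip(("scene","side"),o)]); return totray(p),m[0],[np.round(a,1).tolist() for a in o]
if __name__=="__main__":
    for a in sys.argv[1:]: q=eval(a); print(q,*meas(q))
E
python3 toe.py "(-78,82,18)" "(-78,27,18)" "(-37,55,10)"
```

```text
(-78, 82, 18) [-93.4  64.8   2.4] 7.180456729472332 [[259.3, 295.5, 92.3], [335.1, 278.9, 111.5]]
(-78, 27, 18) [-76.4  28.4  19.3] 1.423351944392801 [[267.1, 278.1, 99.8], [330.2, 263.0, 95.8]]
(-37, 55, 10) [-34.7  55.6   8.1] 0.8481164306761637 [[248.1, 273.4, 38.9], [313.4, 268.8, 53.7]]
```

>>> step_arm(moves=[{"tx": -0.3, "ty": 0, "tz": -0.7, "roll": 0}, {"tx": -2.6, "ty": 0, "tz": 0.4, "roll": 0}, {"tx": -5, "ty": 0, "tz": 1.5, "roll": 0}, {"tx": -7.3, "ty": 0, "tz": 2.6, "roll": 0}, {"tx": -9.6, "ty": 0, "tz": 3.7, "roll": 0}, {"tx": -12, "ty": 0, "tz": 4.8, "roll": 0}, {"tx": -14.3, "ty": 0, "tz": 5.9, "roll": 0}, {"tx": -16.6, "ty": 0, "tz": 6.9, "roll": 0}, {"tx": -16.6, "ty": 0, "tz": 6.9, "roll": 0}], grip=0)

```text
t: 11.32
eef_pos: [507.1, -265.4, 98.2]
tcp_rot: [-3.141, 0.001, 2.978]
ft_force: [3.6, -0.5, 1.1]
opening: 0.082
grip_force: 30.0
```

```bash
python3 look.py;python3 toe.py "(-78,27,18)" "(-53,55,10)"
```

```text
11.4667 [ 507.05 -265.4    98.29] [-3.14  0.    2.98] [ 5.41 -0.64 -3.03] [-0.16 -1.42  0.02] 0.0846608756909766 tray tcp [-2.02 54.28 21.13]
[(np.float64(246.66374269005848), np.float64(151.906432748538), np.int32(342)), (np.float64(323.0632183908046), np.float64(151.882183908046), np.int32(348))]
tilt 36.49444033761868
toe tray x,z -70.9953151481986 -10.132570601222238 heel 75.99629168552076 19.758356457690912
(-78, 27, 18) [-76.5  28.4  19.4] 1.4289511477267847 [[267.1, 278.1, 99.1], [330.2, 263.0, 97.5]]
(-53, 55, 10) [-53.6  55.    8. ] 0.8394948693725298 [[253.0, 278.7, 33.7], [321.0, 271.3, 54.0]]
```

>>> step_arm(moves=[{"tx": -2.3, "ty": 0, "tz": 1, "roll": 0}, {"tx": -4.5, "ty": 0, "tz": 2.1, "roll": 0}, {"tx": -6.8, "ty": 0, "tz": 3.1, "roll": 0}, {"tx": -9.1, "ty": 0, "tz": 4.2, "roll": 0}, {"tx": -11.3, "ty": 0, "tz": 5.2, "roll": 0}, {"tx": -13.6, "ty": 0, "tz": 6.3, "roll": 0}, {"tx": -13.6, "ty": 0, "tz": 6.3, "roll": 0}], grip=0)

```text
t: 12.05
eef_pos: [519.8, -267.4, 91.8]
tcp_rot: [3.141, -0.001, 2.978]
ft_force: [-1.2, 0.3, 1.1]
opening: 0.082
grip_force: 30.0
```

```bash
python3 look.py;python3 toe.py "(-78,27,18)" "(-68,55,10)"
```

```text
12.2 [ 519.75 -267.35   91.83] [ 3.14 -0.    2.98] [-0.87 -0.15 -1.39] [ 0.02 -0.26  0.02] 0.08400622533105898 tray tcp [-16.39  54.12  20.7 ]
[(np.float64(246.88757396449705), np.float64(151.55621301775147), np.int32(338)), (np.float64(322.9823529411765), np.float64(151.6029411764706), np.int32(340))]
tilt 36.0394248779829
toe tray x,z -85.74665203587156 -9.943538608192554 heel 61.477696448098364 18.779121670245853
(-78, 27, 18) [-76.5  21.3  -1.1] 3.806220211300245 [[267.0, 278.2, 99.6], [326.3, 270.0, 90.9]]
(-68, 55, 10) [-66.8  67.9   8.9] 10.670574254535934 [[252.3, 288.8, 102.9], [325.4, 272.4, 75.7]]
```

>>> step_arm(moves=[{"tx": 1, "ty": 0, "tz": 1.3, "roll": 0}, {"tx": 2, "ty": 0, "tz": 2.7, "roll": 0}, {"tx": 3, "ty": 0, "tz": 4, "roll": 0}, {"tx": 4, "ty": 0, "tz": 5.3, "roll": 0}, {"tx": 4.8, "ty": 0, "tz": 6.4, "roll": 0}, {"tx": 5.3, "ty": 0, "tz": 7, "roll": 0}, {"tx": 5.3, "ty": 0, "tz": 7, "roll": 0}], grip=0)

```text
t: 12.78
eef_pos: [515.4, -266.6, 87.0]
tcp_rot: [-3.141, 0.003, 2.978]
ft_force: [-0.7, 3.7, 20.1]
opening: 0.081
grip_force: 30.0
```

```bash
python3 look.py
```

```text
12.9333 [ 515.39 -266.65   86.96] [-3.14  0.    2.98] [-0.8   4.04 20.88] [0.82 0.5  0.06] 0.08359727233110706 tray tcp [-14.45  54.14  14.42]
[(np.float64(247.64896755162243), np.float64(149.8849557522124), np.int32(339)), (np.float64(321.95522388059703), np.float64(149.82089552238807), np.int32(335))]
tilt 32.005087804488234
toe tray x,z -86.96642568468329 -10.673785849810539 heel 61.9138731942542 7.619836145799038
```

```bash
cat > heel.py <<'E'
from h import *
from toe import dark
np.set_printoptions(precision=1,suppress=True)
w=pickle.load(open("d4.pkl","rb"))["wrist"]; h=holes(w["pixels"]); p=onz(w,"wrist",[a[:2] for a in h],142.); print("d4 sep",np.linalg.norm(p[0]-p[1]))
R=pickle.load(open("dl.pkl","rb")); w=R["wrist"]; h=holes(w["pixels"])
for z in(5,8,12,16,20):
    p=onplane(w,"wrist",[a[:2] for a in h],tray((0,0,z)),uz); print(z,"sep",np.linalg.norm(p[0]-p[1]),totray(p[0]),totray(p[1]))
for q,(u,v,_) in zip([(49.5,72,8),(49.5,38,8)],sorted(h)):
    a=dark("side",*proj(R["side"],"side",tray(q))[0],R=8); P,m=tri([(w,"wrist",(u,v)),(R["side"],"side",a[:2])]); print("tri",totray(P),m[0],a)
E
sed -i 's/^r=pickle.*/r=pickle.load(open("dl.pkl","rb"))/' toe.py; python3 heel.py
```

```text
d4 sep 33.43186638445515
5 sep 34.83604643634801 [47.9 71.8  5. ] [48. 37.  5.]
8 sep 34.041686147301185 [49.7 71.4  8. ] [49.7 37.4  8. ]
12 sep 32.98253909523879 [52.  70.9 12. ] [52.1 37.9 12. ]
16 sep 31.923392043176396 [54.4 70.3 16. ] [54.4 38.4 16. ]
20 sep 30.86424499111401 [56.7 69.8 20. ] [56.8 38.9 20. ]
tri [50.2 71.4  7.8] 0.503046532626318 (np.float64(278.4003953938047), np.float64(261.6127048259311), np.float64(60.87142662459078))
tri [49.9 37.3  7.3] 0.515818811474385 (np.float64(277.14798774301295), np.float64(252.25108630682476), np.float64(61.07836092492001))
```

>>> step_arm(moves=[{"tx": -0.3, "ty": 0, "tz": -0.6, "roll": 0}, {"tx": -1.2, "ty": 0, "tz": -0.2, "roll": 0}, {"tx": -2.1, "ty": 0, "tz": 0.2, "roll": 0}, {"tx": -3, "ty": 0, "tz": 0.7, "roll": 0}, {"tx": -3, "ty": 0, "tz": 0.7, "roll": 0}], grip=0)

```text
t: 13.35
eef_pos: [516.2, -266.7, 86.5]
tcp_rot: [-3.142, -0.002, 2.978]
ft_force: [-16.3, 4.1, 30.2]
opening: 0.08
grip_force: 30.0
```

```bash
python3 look.py;python3 heel.py
```

```text
13.5 [ 516.18 -266.75   86.52] [-3.14 -0.    2.98] [-15.85   4.47  30.7 ] [0.65 2.57 0.07] 0.08157688030342683 tray tcp [-15.36  54.12  14.35]
[(np.float64(247.58651026392963), np.float64(147.98533724340177), np.int32(341)), (np.float64(321.952802359882), np.float64(147.92330383480828), np.int32(339))]
tilt 32.38553181618121
toe tray x,z -87.59587634113522 -11.270591378119342 heel 61.159671743963784 8.0111853528201
d4 sep 33.43186638445515
5 sep 34.79457842014105 [47.9 71.8  5. ] [48. 37.  5.]
8 sep 34.00469876728637 [49.7 71.4  8. ] [49.7 37.4  8. ]
12 sep 32.95152589681343 [52.  70.9 12. ] [52.  37.9 12. ]
16 sep 31.898353026340477 [54.3 70.4 16. ] [54.3 38.5 16. ]
20 sep 30.84518015586756 [56.6 69.8 20. ] [56.6 39.  20. ]
tri [50.1 71.4  7.8] 0.506810513790665 (np.float64(278.40467176620245), np.float64(261.623111070309), np.float64(61.45815807200529))
tri [49.8 37.3  7.3] 0.4220967829567443 (np.float64(277.239658190852), np.float64(252.28316740091026), np.float64(61.166357908675785))
```

>>> step_arm(moves=[{"tx": 0, "ty": 0, "tz": 0, "roll": 0}, {"tx": 0, "ty": 0, "tz": -0.5, "roll": 0}, {"tx": 0, "ty": 0, "tz": -1, "roll": 0}, {"tx": 0, "ty": 0, "tz": -1, "roll": 0}, {"tx": 0, "ty": 0, "tz": -1, "roll": 0}, {"tx": 0, "ty": 0, "tz": -5, "roll": 0}, {"tx": 0, "ty": 0, "tz": -20, "roll": 0}, {"tx": 0, "ty": 0, "tz": -50, "roll": 0}, {"tx": 0, "ty": 0, "tz": -85, "roll": 0}, {"tx": 0, "ty": 0, "tz": -125, "roll": 0}, {"tx": 0, "ty": 0, "tz": -160, "roll": 0}, {"tx": 0, "ty": 0, "tz": -160, "roll": 0}], grip=26)

```text
t: 14.5
eef_pos: [519.4, -268.2, 251.5]
tcp_rot: [-3.137, 0.009, 2.978]
ft_force: [-0.1, 0.4, -1.4]
opening: 0.275
grip_force: 0.0
```

Run:
```python
from cell import env, optics
from h import *
np.set_printoptions(precision=2,suppress=True)
r={n:optics.read_camera(n) for n in("wrist","scene","side")}; pickle.dump(r,open("d6.pkl","wb"))
s=env.state(); print(s["t"],s["eef_pos"],s["tcp_rot"],s["ft_force"])
w=r["wrist"]; H=holes(w["pixels"],(0,300,150,420)); print(H)
for h in H: print(totray(onplane(w,"wrist",[h[:2]],tray((0,0,8)),uz)[0]))
print([proj(w,"wrist",tray(q))[0].round(1).tolist() for q in [(49.5,72,8),(49.5,38,8),(0,-60,44)]])
# tube
d1=pickle.load(open("d1.pkl","rb"));d3=pickle.load(open("d3.pkl","rb"))
im=d1["wrist"]["pixels"];b=((im[50:170,280:395].min(2)>75)*255).astype(np.uint8)
```

```text
14.65 [ 517.38 -266.88  244.31] [3.14 0.   2.98] [ 0.77  0.49 -0.61]
[(np.float64(304.3606557377049), np.float64(127.98360655737704), np.int32(61))]
[49.85 37.28  8.  ]
[[267.9, 128.3], [303.6, 128.3], [401.6, 193.0]]
```

>>> step_arm(moves=[{"tx": 5, "ty": 40, "tz": 0, "roll": -0.05}, {"tx": 10, "ty": 81, "tz": 0, "roll": -0.11}, {"tx": 15, "ty": 121, "tz": 0, "roll": -0.17}, {"tx": 20, "ty": 162, "tz": 0, "roll": -0.23}, {"tx": 26, "ty": 203, "tz": 0, "roll": -0.3}, {"tx": 31, "ty": 243, "tz": 0, "roll": -0.36}, {"tx": 36, "ty": 284, "tz": 0, "roll": -0.43}, {"tx": 41, "ty": 324, "tz": 5, "roll": -0.49}, {"tx": 46, "ty": 365, "tz": 10, "roll": -0.55}, {"tx": 51, "ty": 405, "tz": 15, "roll": -0.61}, {"tx": 56, "ty": 445, "tz": 20, "roll": -0.67}, {"tx": 61, "ty": 485, "tz": 25, "roll": -0.73}], grip=70)

```text
t: 15.65
eef_pos: [535.6, 223.3, 217.5]
tcp_rot: [3.141, -0.003, -2.572]
ft_force: [0.8, -0.4, -0.6]
opening: 0.733
grip_force: 0.0
```

Run:
```python
from cell import env
from h import *
s=env.state(); print(s["t"],s["eef_pos"],s["tcp_rot"],delta(s,(538,270,160),np.radians(212.5)))
```

```text
15.65 [535.58675603 223.2932122  217.46568983] [ 3.14082272e+00 -2.75698809e-03 -2.57232918e+00] (array([-27.2,  38. ,  57.5]), 0.002)
```

>>> step_arm(moves=[{"tx": -14, "ty": 19, "tz": 25, "roll": 0}, {"tx": -27, "ty": 38, "tz": 50, "roll": 0}, {"tx": -27, "ty": 38, "tz": 57, "roll": 0}, {"tx": -27, "ty": 38, "tz": 57, "roll": 0}, {"tx": -27, "ty": 38, "tz": 57, "roll": 0}], grip=70)

```text
t: 16.07
eef_pos: [538.6, 267.3, 161.6]
tcp_rot: [3.141, -0.002, -2.575]
ft_force: [0.5, -0.2, 0.5]
opening: 0.737
grip_force: 0.0
```

Run:
```python
from cell import env, optics
from h import *
np.set_printoptions(precision=2,suppress=True)
r=optics.read_camera("wrist"); pickle.dump(r,open("d7.pkl","wb")); im=r["pixels"]
s=env.state(); print(s["t"],s["eef_pos"],s["tcp_rot"])
d1=pickle.load(open("d1.pkl","rb"))
def tube(r,box,thr):
    r0,r1,c0,c1=box; b=cv2.morphologyEx(((r["pixels"][r0:r1,c0:c1].min(2)>thr)*255).astype(np.uint8),cv2.MORPH_OPEN,np.ones((5,5)))
    cs,_=cv2.findContours(b,cv2.RETR_EXTERNAL,cv2.CHAIN_APPROX_NONE)
    cs=sorted(cs,key=cv2.contourArea)[::-1][:3]
    return [(c[:,0]+[c0,r0]) for c in cs]
for nm,rr,box,ths in(("d7",r,(20,250,200,380),(75,100,130,160)),("d1",d1["wrist"],(50,170,280,395),(75,130))):
  for th in ths:
    for c in tube(rr,box,th)[:1]:
        P=onz(rr,"wrist",c,35)[:,:2].astype(np.float32); R=cv2.minAreaRect(P); print(nm,th,cv2.contourArea(c.reshape(-1,1,2)),R)
        print(cv2.boxPoints(cv2.minAreaRect(c.reshape(-1,1,2))).round(1).tolist())
print(im[150,230:350:4].min(1).tolist())
```

```text
16.1167 [539.09 267.05 162.59] [-3.14 -0.   -2.58]
d7 75 4149.5 ((526.1571655273438, 262.5351867675781), (125.27911376953125, 31.58220100402832), 32.38942337036133)
[[272.0, 119.0], [305.0, 119.0], [305.0, 249.0], [272.0, 249.0]]
d7 100 3963.5 ((526.3223266601562, 262.37481689453125), (125.33576965332031, 31.174711227416992), 32.72260665893555)
[[271.70001220703125, 249.0], [272.79998779296875, 118.80000305175781], [305.1000061035156, 119.0], [304.0, 249.3000030517578]]
d7 130 2159.0 ((388.46124267578125, 233.45188903808594), (53.461238861083984, 74.30159759521484), 36.25155258178711)
[[300.0, 20.0], [379.0, 20.0], [379.0, 74.0], [300.0, 74.0]]
d7 160 1324.0 ((375.9622802734375, 247.48072814941406), (52.86516571044922, 32.49201965332031), 31.346866607666016)
[[345.0, 20.0], [379.0, 20.0], [379.0, 73.0], [345.0, 73.0]]
d1 75 2187.5 ((537.6749267578125, 269.3642272949219), (153.88650512695312, 34.26249694824219), 32.46157455444336)
[[289.79998779296875, 84.5999984741211], [305.20001220703125, 67.9000015258789], [381.1000061035156, 137.6999969482422], [365.70001220703125, 154.39999389648438]]
d1 130 1932.0 ((537.2920532226562, 269.46112060546875), (150.63339233398438, 31.297645568847656), 32.541229248046875)
[[291.20001220703125, 84.5], [305.29998779296875, 69.19999694824219], [379.79998779296875, 137.3000030517578], [365.79998779296875, 152.6999969482422]]
[27, 33, 32, 32, 30, 36, 35, 30, 32, 27, 36, 117, 122, 123, 122, 123, 118, 123, 117, 44, 20, 27, 24, 22, 32, 28, 23, 24, 24, 18]
```

>>> step_arm(moves=[{"tx": 0.6, "ty": 2.9, "tz": 35, "roll": 0}, {"tx": 0.6, "ty": 2.9, "tz": 72, "roll": 0}, {"tx": 0.6, "ty": 2.9, "tz": 108, "roll": 0}, {"tx": 0.6, "ty": 2.9, "tz": 135, "roll": 0}, {"tx": 0.6, "ty": 2.9, "tz": 149, "roll": 0}, {"tx": 0.6, "ty": 2.9, "tz": 154, "roll": 0}, {"tx": 0.6, "ty": 2.9, "tz": 154, "roll": 0}, {"tx": 0.6, "ty": 2.9, "tz": 154, "roll": 0}], grip=60)

```text
t: 16.78
eef_pos: [537.8, 269.7, 9.8]
tcp_rot: [-3.141, 0.002, -2.576]
ft_force: [-0.0, 0.2, 0.7]
opening: 0.628
grip_force: 0.0
```

>>> step_arm(moves=[{"tx": 0, "ty": 0, "tz": 0, "roll": 0}, {"tx": 0, "ty": 0, "tz": 0, "roll": 0}, {"tx": 0, "ty": 0, "tz": 0, "roll": 0}, {"tx": 0, "ty": 0, "tz": 0, "roll": 0}, {"tx": 0, "ty": 0, "tz": 0, "roll": 0}, {"tx": 0, "ty": 0, "tz": 0, "roll": 0}, {"tx": 0, "ty": 0, "tz": 0, "roll": 0}], grip=0)

```text
t: 17.37
eef_pos: [537.0, 270.2, 8.8]
tcp_rot: [-3.141, 0.0, -2.575]
ft_force: [-0.8, 0.3, 6.0]
opening: 0.312
grip_force: 30.0
```

>>> step_arm(moves=[{"tx": 0, "ty": 0, "tz": 0, "roll": 0}, {"tx": 0, "ty": 0, "tz": -10, "roll": 0}, {"tx": 0, "ty": 0, "tz": -30, "roll": 0}, {"tx": 0, "ty": 0, "tz": -65, "roll": 0}, {"tx": 0, "ty": 0, "tz": -105, "roll": 0}, {"tx": 0, "ty": 0, "tz": -145, "roll": 0}, {"tx": 0, "ty": 0, "tz": -180, "roll": 0}, {"tx": 0, "ty": 0, "tz": -200, "roll": 0}, {"tx": 0, "ty": 0, "tz": -200, "roll": 0}], grip=0)

```text
t: 18.12
eef_pos: [538.0, 270.6, 213.4]
tcp_rot: [-3.14, 0.007, -2.575]
ft_force: [-0.3, 0.3, -2.8]
opening: 0.312
grip_force: 30.0
```

Run:
```python
from cell import env
from h import *
np.set_printoptions(precision=1,suppress=True)
s=env.state(); print(s["t"],s["eef_pos"],s["tcp_rot"],s["ft_force"],s["moment"],s["opening"])
# saddle check in d2 (crop px): top saddle/lower saddle predicted
w=pickle.load(open("d2.pkl","rb"))["wrist"]
for q in [(45,-43,26),(45,-77,26),(25,-43,26),(25,-77,26),(35,-60,14),(-55,-60,14),(-85,-60,40),(-85,-45,40),(-85,-75,40)]:
    u=proj(w,"wrist",tray(q))[0]; print(q,((u[0]-80)*2).round(1),(u[1]*2).round(1))
# tcp for tube centre at tray (x,-60,z) ; grasp is 7 mm above centre vertically when level
for x,z in [(5,80),(5,60),(5,29),(-10,29)]:
    p=tray((x,-60,z))+[0,0,-11.8]; print(x,z,p,delta(s,p,YAW))
```

```text
18.1167 [538.  270.6 213.4] [-3.1  0.  -2.6] [-0.3  0.3 -2.8] [ 0.2 -0.   0.1] 0.31203332703557124
(45, -43, 26) 419.5 199.3
(45, -77, 26) 476.3 192.6
(25, -43, 26) 423.2 229.3
(25, -77, 26) 478.6 222.7
(35, -60, 14) 447.4 203.7
(-55, -60, 14) 459.0 324.6
(-85, -60, 40) 466.7 381.6
(-85, -45, 40) 445.0 384.4
(-85, -75, 40) 488.3 378.9
5 80 [ 544.  -155.7  142.8] (array([ 223.7, -362.9,   70.5]), 0.73)
5 60 [ 535.6 -154.3  124.7] (array([ 230. , -357.3,   88.7]), 0.73)
5 29 [ 522.7 -152.2   96.6] (array([ 239.7, -348.5,  116.8]), 0.73)
-10 29 [ 536.1 -154.4   90.3] (array([ 229.6, -357.6,  123.1]), 0.73)
```

```bash
cat >> h.py <<'E'
def ptube(deg,lift=0,s=40,zg=22,y=-60):
    c,n=np.cos(np.radians(deg)),np.sin(np.radians(deg))
    return tray([45-s*c-zg*n,y,14-s*n+zg*c])+np.array([0,0,lift-18.8])
E
python3 - <<'E'
from cell import env
from h import *
np.set_printoptions(precision=1,suppress=True)
s=env.state()
p0=ptube(-25,40); print(p0,delta(s,p0,YAW))
for d,l in[(-25,0),(-20,0),(-15,0),(-10,0),(-5,0),(0,0)]: print(d,delta(dict(eef_pos=p0,tcp_rot=[0,0,YAW]),ptube(d,l))[0])
E
```

```text
[ 520.2 -151.7  154.9] (array([ 241.7, -346.8,   58.5]), 0.73)
-25 [ 0.  0. 40.]
-20 [-1.8 -0.  43.6]
-15 [-3.2 -0.  47.3]
-10 [-4.3 -0.  51.1]
-5 [-5.1 -0.  55. ]
0 [-5.5  0.  59. ]
```

>>> step_arm(moves=[{"tx": 22, "ty": -31, "tz": 0, "roll": 0.066}, {"tx": 44, "ty": -63, "tz": 0, "roll": 0.13}, {"tx": 66, "ty": -95, "tz": 0, "roll": 0.2}, {"tx": 88, "ty": -126, "tz": 0, "roll": 0.265}, {"tx": 110, "ty": -158, "tz": 0, "roll": 0.33}, {"tx": 132, "ty": -189, "tz": 0, "roll": 0.4}, {"tx": 154, "ty": -221, "tz": 0, "roll": 0.465}, {"tx": 176, "ty": -252, "tz": 5, "roll": 0.53}, {"tx": 198, "ty": -284, "tz": 12, "roll": 0.6}, {"tx": 220, "ty": -315, "tz": 20, "roll": 0.665}, {"tx": 241.5, "ty": -347, "tz": 30, "roll": 0.73}, {"tx": 241.5, "ty": -347, "tz": 40, "roll": 0.73}], grip=0)

```text
t: 19.12
eef_pos: [518.5, -157.7, 166.6]
tcp_rot: [-3.141, -0.001, 2.97]
ft_force: [-0.0, 0.6, -3.5]
opening: 0.314
grip_force: 30.0
```

Run:
```python
from cell import env, optics
from h import *
np.set_printoptions(precision=2,suppress=True)
r={n:optics.read_camera(n) for n in("wrist","scene","side")}; pickle.dump(r,open("d8.pkl","wb"))
s=env.state(); print(s["t"],s["eef_pos"],s["tcp_rot"],s["ft_force"],s["moment"])
print(delta(s,ptube(-25,40),YAW))
# tube near-end in wrist: bright columns just at its end, and saddle lips
w=r["wrist"]; g=w["pixels"].min(2)
for v in (100,120,140,160,180): print(v,[int(x) for x in g[v,225:345:4]])
```

```text
19.2667 [ 518.11 -152.18  166.78] [ 3.14 -0.    2.98] [ 0.77 -0.14 -2.73] [ 0.09 -0.05 -0.01]
(array([-2. ,  0.8, 11.9]), -0.0)
100 [107, 108, 108, 103, 110, 110, 107, 108, 107, 109, 106, 110, 112, 110, 112, 108, 110, 108, 106, 106, 111, 114, 109, 111, 110, 109, 112, 110, 107, 111]
120 [108, 115, 113, 108, 107, 110, 108, 138, 131, 151, 158, 154, 156, 153, 156, 154, 155, 151, 151, 150, 154, 152, 136, 136, 108, 109, 111, 109, 108, 112]
140 [108, 108, 107, 110, 106, 108, 110, 145, 134, 155, 153, 154, 151, 150, 154, 153, 154, 152, 149, 150, 155, 150, 138, 135, 96, 104, 109, 107, 110, 111]
160 [109, 107, 112, 111, 109, 111, 113, 138, 134, 153, 151, 152, 151, 149, 152, 147, 150, 152, 147, 151, 153, 145, 140, 139, 119, 88, 93, 94, 107, 108]
180 [112, 114, 112, 114, 114, 114, 110, 140, 138, 154, 145, 148, 149, 144, 150, 148, 147, 147, 143, 146, 150, 143, 144, 135, 130, 124, 89, 96, 108, 107]
```

>>> step_arm(moves=[{"tx": -1, "ty": 0.8, "tz": 20, "roll": 0}, {"tx": -2, "ty": 0.8, "tz": 38, "roll": 0}, {"tx": -2, "ty": 0.8, "tz": 46, "roll": 0}, {"tx": -2, "ty": 0.8, "tz": 52, "roll": 0}, {"tx": -2.9, "ty": 0.8, "tz": 53.7, "roll": 0}, {"tx": -3.8, "ty": 0.8, "tz": 55.5, "roll": 0}, {"tx": -4.5, "ty": 0.8, "tz": 57.3, "roll": 0}, {"tx": -5.2, "ty": 0.8, "tz": 59.2, "roll": 0}, {"tx": -5.8, "ty": 0.8, "tz": 61.1, "roll": 0}, {"tx": -6.3, "ty": 0.8, "tz": 63, "roll": 0}, {"tx": -6.3, "ty": 0.8, "tz": 63, "roll": 0}], grip=0)

```text
t: 20.18
eef_pos: [526.6, -152.3, 106.6]
tcp_rot: [3.141, 0.003, 2.978]
ft_force: [1.5, 2.4, 4.0]
opening: 0.314
grip_force: 30.0
```

```bash
cat > lt.py <<'E'
from cell import env, optics
from h import *
np.set_printoptions(precision=2,suppress=True)
r={n:optics.read_camera(n) for n in("wrist","scene","side")}; pickle.dump(r,open("dl.pkl","wb"))
s=env.state(); F=s["ft_force"]+[0,0,2.9]; print(s["t"],s["eef_pos"],s["tcp_rot"],"F",s["ft_force"],"tray F",T.T@F,s["moment"],"tcp tray",totray(s["eef_pos"]),"grasp",totray(s["eef_pos"]+[0,0,18.8]),s["opening"])
g=cv2.GaussianBlur(r["wrist"]["pixels"].min(2),(3,3),0).astype(int)
for v in range(60,200,20):
    row=g[v]; e=[u for u in range(225,350) if abs(row[u+2]-row[u-2])>14]; print(v,e[:1],e[-1:],end="; ")
print(); print("col285",[int(x) for x in g[60:200:8,285]])
E
python3 lt.py
```

```text
20.3333 [ 526.58 -152.54  106.51] [-3.14  0.    2.98] F [3.93 5.84 6.18] tray F [ 1.19 -6.4   9.46] [ 1.06 -0.29 -0.25] tcp tray [  0.7  -60.27  28.93] grasp [  8.64 -60.27  45.97] 0.3132570349889617
60 [] []; 80 [] []; 100 [] []; 120 [310] [311]; 140 [247] [332]; 160 [245] [331]; 180 [241] [331]; 
col285 [107, 110, 108, 110, 111, 109, 112, 142, 143, 143, 142, 143, 142, 142, 142, 142, 142, 142]
```

>>> step_arm(moves=[{"tx": 0, "ty": 1, "tz": 0, "roll": 0}, {"tx": -0.4, "ty": 1, "tz": 1.9, "roll": 0}, {"tx": -0.8, "ty": 1, "tz": 3.9, "roll": 0}, {"tx": -1, "ty": 1, "tz": 5.9, "roll": 0}, {"tx": -1.2, "ty": 1, "tz": 7.5, "roll": 0}, {"tx": -1.2, "ty": 1, "tz": 7.5, "roll": 0}], grip=0)

```text
t: 20.83
eef_pos: [528.1, -152.5, 98.8]
tcp_rot: [-3.14, 0.003, 2.978]
ft_force: [3.6, -0.1, 3.7]
opening: 0.312
grip_force: 30.0
```

```bash
python3 lt.py
```

```text
20.9833 [ 528.09 -152.47   98.79] [-3.14  0.    2.98] F [ 5.62 -1.42  4.92] tray F [-1.93  0.48  9.53] [-0.03 -0.67  0.02] tcp tray [ -3.91 -60.58  22.56] grasp [  4.04 -60.58  39.6 ] 0.3135896686581685
60 [] []; 80 [] []; 100 [] []; 120 [253] [316]; 140 [244] [326]; 160 [243] [336]; 180 [239] [333]; 
col285 [108, 109, 109, 111, 111, 109, 116, 137, 138, 127, 138, 137, 138, 137, 138, 137, 137, 137]
```

>>> step_arm(moves=[{"tx": 0.5, "ty": 0, "tz": 1, "roll": 0}, {"tx": 0.9, "ty": 0, "tz": 2, "roll": 0}, {"tx": 1.3, "ty": 0, "tz": 2.9, "roll": 0}, {"tx": 1.7, "ty": 0, "tz": 3.7, "roll": 0}, {"tx": 1.7, "ty": 0, "tz": 3.7, "roll": 0}], grip=0)

```text
t: 21.4
eef_pos: [527.2, -152.4, 95.3]
tcp_rot: [-3.14, 0.005, 2.978]
ft_force: [9.3, -1.0, 4.4]
opening: 0.317
grip_force: 30.0
```

```bash
python3 lt.py
```

```text
21.55 [ 527.22 -152.36   95.33] [-3.14  0.01  2.98] F [ 7.8  -0.22  4.64] tray F [-3.82 -1.06 10.1 ] [-0.01 -1.19 -0.06] tcp tray [ -4.57 -60.55  19.04] grasp [  3.37 -60.55  36.08] 0.3138523891965645
60 [] []; 80 [] []; 100 [] []; 120 [256] [314]; 140 [244] [327]; 160 [243] [337]; 180 [238] [331]; 
col285 [109, 109, 108, 111, 110, 110, 111, 134, 135, 135, 131, 135, 135, 135, 135, 135, 135, 136]
```

>>> step_arm(moves=[{"tx": 0.4, "ty": 0, "tz": 0.9, "roll": 0}, {"tx": 0.8, "ty": 0, "tz": 1.8, "roll": 0}, {"tx": 1.2, "ty": 0, "tz": 2.7, "roll": 0}, {"tx": 1.7, "ty": 0, "tz": 3.6, "roll": 0}, {"tx": 1.7, "ty": 0, "tz": 3.6, "roll": 0}], grip=0)

```text
t: 21.97
eef_pos: [526.6, -152.3, 93.4]
tcp_rot: [-3.14, 0.009, 2.978]
ft_force: [6.6, 1.9, 23.0]
opening: 0.314
grip_force: 30.0
```

```bash
python3 lt.py
python3 - <<'E'
from h import *
r=pickle.load(open("dl.pkl","rb"))
for n,c in(("scene",(285,245)),("side",(300,235))):
    print(n,[proj(r[n],n,tray(q))[0].round(1).tolist() for q in[(-70,-60,44),(-70,-45,44),(-70,-75,44),(80,-60,44)]])
E
```

```text
22.1167 [ 526.59 -152.29   93.44] [-3.14  0.01  2.98] F [ 7.12  1.12 22.58] tray F [ 4.57 -2.27 25.98] [ 0.4  -1.06 -0.07] tcp tray [ -4.8  -60.51  17.07] grasp [  3.14 -60.51  34.11] 0.3173666326155838
60 [] []; 80 [] []; 100 [] []; 120 [256] [257]; 140 [249] [331]; 160 [242] [334]; 180 [238] [337]; 
col285 [108, 109, 108, 111, 111, 109, 110, 125, 134, 132, 133, 128, 134, 134, 133, 134, 134, 133]
scene [[291.1, 254.5], [287.4, 257.3], [294.8, 251.8], [254.8, 214.9]]
side [[326.2, 232.6], [327.3, 236.1], [325.1, 229.3], [269.2, 211.2]]
```

>>> step_arm(moves=[{"tx": -0.5, "ty": 0, "tz": -1.1, "roll": 0}, {"tx": -2.3, "ty": 0, "tz": -0.3, "roll": 0}, {"tx": -4.1, "ty": 0, "tz": 0.6, "roll": 0}, {"tx": -5.9, "ty": 0, "tz": 1.4, "roll": 0}, {"tx": -7.7, "ty": 0, "tz": 2.3, "roll": 0}, {"tx": -9.6, "ty": 0, "tz": 3.1, "roll": 0}, {"tx": -9.6, "ty": 0, "tz": 3.1, "roll": 0}], grip=0)

```text
t: 22.7
eef_pos: [534.5, -153.6, 89.7]
tcp_rot: [-3.14, 0.005, 2.978]
ft_force: [0.2, 0.7, 18.6]
opening: 0.315
grip_force: 30.0
```

```bash
python3 lt.py
```

```text
22.85 [ 534.51 -153.57   89.7 ] [-3.14  0.01  2.98] F [ 0.75 -0.13 19.37] tray F [ 8.72  0.01 20.5 ] [ 0.12 -0.41 -0.02] tcp tray [-13.65 -60.54  17.07] grasp [ -5.7  -60.54  34.11] 0.3184845305961025
60 [] []; 80 [] []; 100 [] []; 120 [249] [257]; 140 [245] [331]; 160 [238] [331]; 180 [232] [337]; 
col285 [109, 109, 110, 109, 110, 109, 108, 124, 133, 132, 133, 127, 134, 133, 132, 134, 133, 132]
```

>>> step_arm(moves=[{"tx": -1.4, "ty": 0, "tz": 0.2, "roll": 0}, {"tx": -2.8, "ty": 0, "tz": 0.9, "roll": 0}, {"tx": -4.1, "ty": 0, "tz": 1.5, "roll": 0}, {"tx": -5.4, "ty": 0, "tz": 2.1, "roll": 0}, {"tx": -5.4, "ty": 0, "tz": 2.1, "roll": 0}], grip=0)

```text
t: 23.27
eef_pos: [538.7, -154.2, 87.6]
tcp_rot: [-3.14, 0.002, 2.978]
ft_force: [-6.3, 0.1, 23.8]
opening: 0.312
grip_force: 30.0
```

```bash
python3 lt.py
```

```text
23.4167 [ 538.7  -154.2    87.63] [-3.14  0.    2.98] F [-5.09  1.17 24.01] tray F [16.1  -0.32 22.18] [ 0.14  0.78 -0.05] tcp tray [-18.36 -60.6   16.98] grasp [-10.42 -60.6   34.02] 0.3125635206014616
60 [] []; 80 [] []; 100 [] []; 120 [256] [257]; 140 [249] [320]; 160 [235] [333]; 180 [230] [349]; 
col285 [109, 107, 109, 110, 109, 108, 109, 125, 133, 132, 132, 127, 133, 132, 132, 133, 133, 133]
```

>>> step_arm(moves=[{"tx": -0.9, "ty": 0, "tz": 0.4, "roll": 0}, {"tx": -1.8, "ty": 0, "tz": 0.8, "roll": 0}, {"tx": -2.3, "ty": 0, "tz": 1, "roll": 0}, {"tx": -2.3, "ty": 0, "tz": 1, "roll": 0}], grip=0)

```text
t: 23.75
eef_pos: [539.5, -154.3, 87.1]
tcp_rot: [-3.141, -0.001, 2.978]
ft_force: [-15.0, 1.0, 35.5]
opening: 0.312
grip_force: 30.0
```

```bash
python3 lt.py
```

```text
23.9 [ 539.48 -154.33   87.08] [-3.14 -0.    2.98] F [-15.1   -0.26  35.15] tray F [29.54  2.72 28.21] [ 0.14  2.41 -0.06] tcp tray [-19.32 -60.6   16.81] grasp [-11.37 -60.6   33.85] 0.3110061378808693
60 [] []; 80 [] []; 100 [] []; 120 [253] [314]; 140 [239] [321]; 160 [234] [334]; 180 [228] [349]; 
col285 [111, 107, 108, 110, 108, 107, 111, 132, 132, 132, 131, 131, 133, 131, 133, 133, 132, 131]
```

>>> step_arm(moves=[{"tx": 0, "ty": 0, "tz": 0, "roll": 0}, {"tx": 0, "ty": 0, "tz": 0, "roll": 0}, {"tx": 0, "ty": 0, "tz": -0.5, "roll": 0}, {"tx": 0, "ty": 0, "tz": -1, "roll": 0}, {"tx": 0, "ty": 0, "tz": -2, "roll": 0}, {"tx": 0, "ty": 0, "tz": -15, "roll": 0}, {"tx": 0, "ty": 0, "tz": -45, "roll": 0}, {"tx": 0, "ty": 0, "tz": -80, "roll": 0}, {"tx": 0, "ty": 0, "tz": -120, "roll": 0}, {"tx": 0, "ty": 0, "tz": -160, "roll": 0}, {"tx": 0, "ty": 0, "tz": -160, "roll": 0}, {"tx": 0, "ty": 0, "tz": -160, "roll": 0}], grip=50)

```text
t: 24.9
eef_pos: [541.1, -154.2, 246.3]
tcp_rot: [-3.141, 0.004, 2.978]
ft_force: [0.2, -0.5, 0.3]
opening: 0.525
grip_force: 0.0
```

Run:
```python
from cell import env, optics
from h import *
np.set_printoptions(precision=2,suppress=True)
r={n:optics.read_camera(n) for n in("wrist","scene","side")}; pickle.dump(r,open("d9.pkl","wb"))
s=env.state(); print(s["t"],s["eef_pos"],s["tcp_rot"],s["ft_force"])
w=r["wrist"]; g=cv2.GaussianBlur(w["pixels"].min(2),(3,3),0).astype(int)
print("pred tube top corners, deck z=44:",[proj(w,"wrist",tray(q))[0].round(1).tolist() for q in[(65,-45,44),(65,-75,44),(-85,-45,44),(-85,-75,44),(-10,-60,44)]])
print("holes pred",[proj(w,"wrist",tray(q))[0].round(1).tolist() for q in[(49.5,72,8),(49.5,38,8)]])
H=holes(w["pixels"],(60,260,100,420)); print(H)
for v in range(110,230,10): print(v,[int(x) for x in g[v,248:330:3]])
```

```text
25.05 [ 540.03 -153.83  242.98] [ 3.14 -0.    2.98] [-0.29 -0.27  0.17]
pred tube top corners, deck z=44: [[265.8, 128.9], [302.4, 128.9], [270.9, 251.9], [297.9, 251.9], [284.3, 199.6]]
holes pred [[151.4, 130.8], [183.1, 128.9]]
[]
110 [104, 104, 105, 103, 104, 102, 106, 106, 105, 104, 104, 104, 105, 106, 103, 105, 105, 106, 105, 105, 105, 106, 106, 106, 105, 107, 107, 106]
120 [173, 173, 168, 163, 160, 141, 122, 115, 112, 125, 128, 127, 128, 127, 127, 129, 126, 116, 101, 100, 106, 107, 107, 107, 105, 103, 103, 105]
130 [173, 174, 173, 173, 176, 186, 173, 192, 200, 201, 201, 199, 203, 199, 196, 193, 199, 171, 155, 124, 98, 104, 104, 104, 105, 103, 106, 139]
140 [107, 106, 105, 107, 139, 178, 159, 197, 206, 207, 208, 207, 208, 208, 205, 208, 208, 197, 184, 142, 126, 102, 106, 107, 104, 113, 157, 168]
150 [109, 109, 126, 143, 130, 131, 126, 124, 126, 128, 128, 127, 129, 132, 131, 144, 157, 179, 138, 126, 141, 144, 131, 92, 104, 139, 156, 144]
160 [110, 108, 117, 145, 130, 124, 116, 124, 127, 128, 128, 127, 129, 129, 126, 128, 126, 124, 107, 115, 139, 144, 117, 87, 97, 103, 104, 104]

[... 155 characters left out ...]
, 108, 109, 108, 108, 109, 122, 126, 129, 128, 128, 128, 128, 126, 127, 125, 125, 95, 84, 86, 99, 108, 158, 129, 103, 101, 101]
190 [107, 110, 110, 110, 108, 107, 107, 119, 127, 129, 129, 127, 128, 130, 126, 128, 124, 124, 93, 84, 89, 121, 160, 154, 107, 101, 102, 101]
200 [107, 107, 107, 106, 107, 107, 127, 137, 126, 128, 129, 128, 130, 130, 128, 129, 126, 126, 114, 90, 90, 101, 101, 99, 99, 100, 102, 102]
210 [166, 158, 144, 129, 118, 107, 138, 137, 127, 130, 130, 128, 130, 131, 128, 129, 128, 128, 127, 128, 157, 167, 166, 167, 164, 163, 163, 164]
220 [173, 173, 172, 170, 150, 126, 128, 129, 131, 131, 131, 129, 129, 115, 109, 108, 105, 113, 119, 123, 155, 158, 144, 146, 151, 158, 157, 154]
```

Run:
```python
from cell import env
from h import *
np.set_printoptions(precision=2,suppress=True)
r=pickle.load(open("d9.pkl","rb")); w=r["wrist"]; g=w["pixels"].mean(2)
print("wrist rows110-150",[int(x) for x in g[110:150,276:292].mean(1)])
def edges(v):
    row=cv2.GaussianBlur(g[v-2:v+3].mean(0)[None],(0,0),1)[0]; d=np.gradient(row); l=262+np.argmax(np.abs(d[262:276])); q=292+np.argmax(np.abs(d[292:306])); return l,q
print([(v,*edges(v)) for v in(165,172,180,188)])
for z in(40,44,48):
    print(z,[np.r_[proj(w,"wrist",tray((x,-45,z)))[0],proj(w,"wrist",tray((x,-75,z)))[0][0]].round(1).tolist() for x in(40,25,10,0)], "end",proj(w,"wrist",tray((65,-60,z)))[0])
for n in("side","scene"):
    print(n,"top upper end corners",[proj(r[n],n,tray(q))[0].round(1).tolist() for q in[(65,-45,44),(65,-75,44),(-85,-45,44),(-85,-75,44)]])
s=env.state()
for x in(-38,18):
    p=tray((x,-60,44)); print("press at",x,p+[0,0,4.7],delta(s,p+[0,0,4.7])[0])
```

```text
wrist rows110-150 [107, 108, 108, 111, 117, 123, 127, 128, 128, 129, 129, 129, 130, 137, 148, 151, 146, 147, 165, 190, 205, 211, 211, 211, 211, 211, 211, 211, 211, 211, 210, 211, 210, 210, 208, 199, 185, 168, 148, 135]
[(165, np.int64(268), np.int64(302)), (172, np.int64(268), np.int64(301)), (180, np.int64(268), np.int64(301)), (188, np.int64(269), np.int64(301))]
40 [[267.0, 152.3, 301.4], [267.5, 166.6, 300.9], [268.0, 180.1, 300.4], [268.4, 188.7, 300.1]] end [284.12 126.64]
44 [[266.7, 154.7, 301.6], [267.3, 169.1, 301.1], [267.8, 182.7, 300.6], [268.2, 191.3, 300.3]] end [284.11 128.8 ]
48 [[266.5, 157.1, 301.8], [267.1, 171.6, 301.3], [267.6, 185.3, 300.8], [268.0, 194.0, 300.4]] end [284.09 131.02]
side top upper end corners [[275.6, 216.7], [274.7, 210.2], [332.8, 238.1], [330.4, 231.3]]
scene top upper end corners [[254.4, 221.2], [262.2, 216.3], [291.2, 261.4], [298.5, 255.8]]
press at -38 [ 567.42 -159.57  108.52] [-28.   -1.2 134.5]
press at 18 [ 517.35 -151.28  132.18] [ 22.8  -1.2 110.8]
```

>>> step_arm(moves=[{"tx": -10, "ty": -0.5, "tz": 30, "roll": 0}, {"tx": -20.8, "ty": -0.5, "tz": 65, "roll": 0}, {"tx": -20.8, "ty": -0.5, "tz": 95, "roll": 0}, {"tx": -20.8, "ty": -0.5, "tz": 115, "roll": 0}, {"tx": -20.8, "ty": -0.5, "tz": 122, "roll": 0}, {"tx": -20.8, "ty": -0.5, "tz": 125, "roll": 0}, {"tx": -20.8, "ty": -0.5, "tz": 127, "roll": 0}, {"tx": -20.8, "ty": -0.5, "tz": 129, "roll": 0}, {"tx": -20.8, "ty": -0.5, "tz": 131, "roll": 0}, {"tx": -20.8, "ty": -0.5, "tz": 133, "roll": 0}, {"tx": -20.8, "ty": -0.5, "tz": 133, "roll": 0}], grip=0)

```text
t: 25.97
eef_pos: [561.3, -158.0, 112.0]
tcp_rot: [-3.141, 0.001, 2.978]
ft_force: [0.9, -0.2, 1.0]
opening: 0.004
grip_force: 0.8
```

Run:
```python
from cell import env
from h import *
np.set_printoptions(precision=2,suppress=True)
s=env.state(); print(s["t"],s["eef_pos"],s["ft_force"],s["opening"])
y=s["tcp_rot"][2]; c=s["eef_pos"]+10*np.array([np.cos(y),np.sin(y),0]); print("corner tray",totray(c))
```

```text
25.9667 [ 561.26 -158.05  111.96] [ 0.87 -0.25  0.95] 0.003984396149134823
corner tray [-19.77 -60.49  44.48]
```

>>> step_arm(moves=[{"tx": 0, "ty": 0, "tz": 1, "roll": 0}, {"tx": 0, "ty": 0, "tz": 2, "roll": 0}, {"tx": 0, "ty": 0, "tz": 3, "roll": 0}, {"tx": 0, "ty": 0, "tz": 3, "roll": 0}], grip=0)

```text
t: 26.3
eef_pos: [561.9, -158.3, 110.8]
tcp_rot: [-3.141, 0.004, 2.978]
ft_force: [-2.4, 0.8, 18.4]
opening: 0.011
grip_force: 7.8
```

Run:
```python
from cell import env
from h import *
np.set_printoptions(precision=2,suppress=True)
s=env.state(); print(s["t"],s["eef_pos"],s["ft_force"],s["opening"])
y=s["tcp_rot"][2]; c=s["eef_pos"]+10*np.array([np.cos(y),np.sin(y),0]); print("corner tray",totray(c))
```

```text
26.3 [ 561.94 -158.34  110.84] [-2.39  0.81 18.38] 0.010909714157180398
corner tray [-20.89 -60.31  43.76]
```

>>> step_arm(moves=[{"tx": 0, "ty": 0, "tz": -5, "roll": 0}, {"tx": 0, "ty": -10, "tz": -25, "roll": 0}, {"tx": 0, "ty": -30, "tz": -60, "roll": 0}, {"tx": 0, "ty": -55, "tz": -100, "roll": 0}, {"tx": 0, "ty": -75, "tz": -130, "roll": 0}, {"tx": 0, "ty": -75, "tz": -130, "roll": 0}, {"tx": 0, "ty": -75, "tz": -130, "roll": 0}], grip=0)

```text
t: 26.88
eef_pos: [549.0, -233.1, 240.3]
tcp_rot: [-3.14, 0.004, 2.976]
ft_force: [-0.1, 0.2, -0.6]
opening: 0.008
grip_force: 0.0
```

Run:
```python
from cell import env, optics
from h import *
np.set_printoptions(precision=2,suppress=True)
w=optics.read_camera("wrist"); s=env.state(); print(s["t"],s["eef_pos"],s["ft_force"])
g=w["pixels"].mean(2); gb=cv2.GaussianBlur(g,(0,0),1)
for q in[(49.5,72,8),(49.5,38,8)]:
    u,v=proj(w,"wrist",tray(q))[0]; i,j=int(v),int(u); p=gb[i-8:i+9,j-8:j+9]; a=np.clip(p.min()+40-p,0,None); yy,xx=np.mgrid[-8:9,-8:9]
    m=(j+(a*xx).sum()/a.sum(),i+(a*yy).sum()/a.sum()); print("hole",p.min(),totray(onplane(w,"wrist",[m],tray((0,0,8)),uz)[0]))
u0=proj(w,"wrist",tray((75,-60,44)))[0];u1=proj(w,"wrist",tray((58,-60,44)))[0]
for k in np.linspace(80,55,26):
    u,v=proj(w,"wrist",tray((k,-60,44)))[0]; print(round(float(k)),int(gb[int(round(v)),int(round(u))]),end=" ")
```

```text
26.9333 [ 548.49 -232.06  238.65] [-0.62  0.08 -1.04]
hole 23.818041206019902 [49.51 71.37  8.  ]
hole 22.34942004446197 [49.47 37.34  8.  ]
80 168 79 167 78 167 77 168 76 171 75 181 74 192 73 199 72 201 71 202 70 202 69 201 68 198 67 192 66 185 65 185 64 191 63 199 62 202 61 203 60 202 59 202 58 202 57 202 56 201 55 201
```

```bash
python3 -c "
from cell import env
print(env.job_done())"
```

```text
the job is handed in; nothing more can be done
None
```

I handed the job in at about 27 s, with the bracket flat under the keeper bar and the tube down in both saddles, each pushed against its stop and let go; my last measurements put both within about 1 mm of home, but the hand-in returned no verdict and I did not re-measure the bystanders.

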